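# Clear the mould clamp and clamp up a plaster mould

## Robot

A 6-joint arm with a two-finger parallel gripper is mounted at the origin on the work surface. World frame = base frame: x ahead of the robot, y to its left, z up, the work surface at z = 0. Lengths are in mm, angles in degrees, forces in N, time in s.
With the tool pointing down it reaches from about 325 to 900 mm from the base axis. Payload 6.1 kg.
Tool frame: the origin (TCP) lies at the very end of the fingers, on their centre line; the grasp point (between the pads) lies 19 mm behind it; z points along the fingers, y is the line along which they close (so a half turn about z gives the same grasp; the last joint's range is limited). The gripper opens to 85 mm and grips with 20 to 120 N. Pads are 22 mm wide; open, the fingers measure 114 mm over their backs; the gripper's body (76 mm by 85 mm) begins 54 mm behind the grasp point. The pads swing forward as they close: fully open they stand 13 mm farther back than shut.
Start: joints at [58.608, 12.628, 87.462, -0, 79.91, -7.225], TCP at [255.874, 570.214, 196.9] pointing down, gripper open.
Joint ranges: [-170.65, 170.65], [-52.31, 119.04], [5.05, 147.46], [-71.25, 251.25], [11.57, 151.72], [-153.62, 153.62]. Speed limits (degrees/s): [147.25, 147.25, 172.46, 180, 180, 180].

## Interface

Orientations are given as a 3x3 rotation matrix whose columns are the frame's x, y, z axes.
In Python, from station import env gives the robot as it stands. The module is installed in compiled form; this text tells all that it offers.
- The arm moves only by the tool servo_tool, never from a script. Its argument "deltas" is a list of rows, each a list of 3 entries, a list of its own where there are three numbers: the shift along the tool's x, y, z in cm, then the turn, a rotation vector about the tool's x, y, z in rad, then the opening, from -1 (shut) to 1 (fully open), so that 0 is half open. In form: [[[tx, ty, tz], [wx, wy, wz], grip], ...]. A call has 1 to 8 rows; each row shifts and turns the commanded pose from where the row before left it, along the tool's axes as they then stand; what a row does not reach is not made up. A row lasts 1/12 s, in which the tool goes at most 41.7 mm and 7.16 degrees, less where a joint would pass 70% of its speed; a pose out of reach is approached as far as the arm can. A call with a gripper value outside its range is refused whole. The fingers move at their own pace and stop on an object; "grip_force" is the grip in N (left out, the last holds). Time passes only in rows, so rows that do not move let the fingers close. It gives the time, the measured TCP pose, the force, the opening and the grip force at its end, in the units of the state.
- env.observe(): the state, without advancing time (a new reading comes with each control period).
- env.grab_frame(name): name is "scene" or "top" or "wrist"; returns a dict with "frame" (384x512x3 uint8, blue, green, red), "fx", "fy", "cx", "cy" (pixels), "R" (3x3) and "t" (3): a world point X has camera coordinates R X + t; the wrist camera has in their place "hand_eye" (4x4, takes a point from camera to tool coordinates, whose origin is the TCP and whose axes are the flange's). Camera axes: x right, y down, z forward; pixel columns grow to the right and rows downward; lengths in mm; the calibration is good to about 2 mm. A picture is of the moment at which its call begins: read the wrist's pose just before it. There is no depth.
- env.job_done(): hands the job in; it is judged then, once.
The state is a dict: "clock": time; "joint_positions": joint angles; "joint_vel": joint speeds; "tau": joint torques, N m; "ee_pos": TCP position; "tcp_rot": TCP orientation; "contact_force": force on the tool from outside, world axes, zero at the start; "ft_torque": the same for the moment, N m; "grip_width": finger opening in mm; "finger_force": force on a finger pad.
Only numpy, scipy, OpenCV 4.12 (cv2) and the standard library are available. Lean on these libraries where they do the work, as an engineer would, in place of code of your own. Each camera call takes 0.05 s, during which the arm holds its last target. There are 200 camera calls.

## Task

Clear the bisque cups off the bed of the mould clamp and stand them upright on the ware board; then turn the clamp knob loose and draw the sliding jaw back to make room. Stand all the plaster mould sections upright in one straight row between the jaws, mating faces against each other and in the middle of the jaws, push the sliding jaw up until no gap is left anywhere in the row, and turn the knob fully tight. Do not disturb the other things on the bench.

Things in the scene. Friction and masses are not known exactly. Their poses are not given: they have to be found in the camera images.
- bed: Mould clamp: a dark steel bed plate 120 (x) x 340 (y) x 16 mm, lying on the bench, with a wooden fixed jaw at its +y end and a wooden sliding jaw that travels along its y axis. Origin on the bench under the bed, mid-width; the plate runs from y = -175 to +165 mm, top face at z = 16 mm. Both jaws are 100 mm wide in x and rise to 65 mm above the bench.
- fixed_face (a point): Point on the bed's top face, at the foot of the fixed jaw's inner face, mid-width (bed y = +140 mm). Axes as the bed's: y points into the fixed jaw, -y towards the sliding jaw, z up.
- jaw_face (a point): Point on the bed's top face at the foot of the sliding jaw's inner face, mid-width, moving with it. Axes as the bed's. Behind this face (towards -y) the sliding jaw and its low foot (70 mm wide, top 40 mm above the bench) are 90 mm long.
- jaw (a joint): Gap between the two jaw faces in m (slide along the bed, grows as the jaw is drawn back towards -y; 0 to 0.2). It needs about 3 N to slide when the knob is loose and is held fast (over 30 N) when the knob is tight. It can be slid by holding the knob.
- clamp (a joint): Clamp knob on the sliding jaw, in rad: 0 = fully loose, 1.4 = fully tight (stop). Seen from above, clockwise tightens, anticlockwise loosens. Stiff friction of about 0.1 N m; it stays where left. It already brakes above about 0.9.
- knob_grip (a point): Centre of the black knob's bar grip, 64 mm long x 15 mm thick x 24 mm high, on the vertical turning axis, 55 mm behind the sliding jaw's face and 90 mm above the bench. Its x axis runs along the bar: across the bed when loose, nearly along the bed when tight. Nothing stands higher than 65 mm above the bench within reach of its turning, except sections (top 78 mm when on the bed) beyond the jaw face.
- board_top (a point): Centre of the top face of the plywood ware board, fixed on the bench, 230 (x) x 170 (y) x 14 mm. A small terracotta bud vase (60 mm wide, 75 mm high) stands on it near its +x +y corner.
- bud_vase: The bud vase on the ware board, a bystander to be left alone: 60 mm wide, 75 mm high, origin at its foot.
- cup1_mid (a point): Bisque-fired open cup, salmon coloured, 62 mm across, 55 mm high, wall 5 mm; point at its centre half-way up (27.5 mm above its foot), z up. Two or three such cups are present, all standing on the bed at the start.
- cup2_mid (a point): Bisque-fired open cup, salmon coloured, 62 mm across, 55 mm high, wall 5 mm; point at its centre half-way up (27.5 mm above its foot), z up. Two or three such cups are present, all standing on the bed at the start.
- cup3_mid (a point): Bisque-fired open cup, salmon coloured, 62 mm across, 55 mm high, wall 5 mm; point at its centre half-way up (27.5 mm above its foot), z up. Two or three such cups are present, all standing on the bed at the start.
- section1_mid (a point): Off-white plaster mould section, a solid block 62 (x) x 46 (y) x 62 (z) mm, about 0.2 kg, with a dark pour mark on its top; point at its centre (31 mm above its foot). Its 62 x 62 mm faces (normal along its y) are the mating faces. Two or three are present, standing upright on the bench at the start.
- section2_mid (a point): Off-white plaster mould section, a solid block 62 (x) x 46 (y) x 62 (z) mm, about 0.2 kg, with a dark pour mark on its top; point at its centre (31 mm above its foot). Its 62 x 62 mm faces (normal along its y) are the mating faces. Two or three are present, standing upright on the bench at the start.
- section3_mid (a point): Off-white plaster mould section, a solid block 62 (x) x 46 (y) x 62 (z) mm, about 0.2 kg, with a dark pour mark on its top; point at its centre (31 mm above its foot). Its 62 x 62 mm faces (normal along its y) are the mating faces. Two or three are present, standing upright on the bench at the start.

How it is judged (in metres and radians):
On the way, in this order (a step that is already met when the one before it is completed fails the run):
1. the bed is cleared: every cup stands upright on the ware board (x of cup1_mid in the frame of board_top between -0.098 and 0.098 m and y of cup1_mid in the frame of board_top between -0.068 and 0.068 m and z of cup1_mid in the frame of board_top between 0.02 and 0.036 m and angle between each of cup1_mid, cup2_mid, cup3_mid's own z axis and vertical below 0.2 rad and x of cup2_mid in the frame of board_top between -0.098 and 0.098 m and y of cup2_mid in the frame of board_top between -0.068 and 0.068 m and z of cup2_mid in the frame of board_top between 0.02 and 0.036 m and x of cup3_mid in the frame of board_top between -0.098 and 0.098 m and y of cup3_mid in the frame of board_top between -0.068 and 0.068 m and z of cup3_mid in the frame of board_top between 0.02 and 0.036 m), for 0.3 s.
2. the clamp knob is loose and the sliding jaw drawn back (value of joint clamp below 0.35 rad and value of joint jaw above 0.094 m), for 0.2 s.
3. all sections stand upright in a row between the jaws (x of section1_mid in the frame of fixed_face between -0.022 and 0.022 m and z of section1_mid in the frame of fixed_face between 0.024 and 0.038 m and y of each of section1_mid, section2_mid, section3_mid in the frame of fixed_face below -0.018 m and y of each of section1_mid, section2_mid, section3_mid in the frame of jaw_face above 0.018 m and angle between the y axis of each of section1_mid, section2_mid, section3_mid and the y axis of fixed_face, either way round below 0.15 rad and angle between each of section1_mid, section2_mid, section3_mid's own z axis and vertical below 0.15 rad and x of section2_mid in the frame of fixed_face between -0.022 and 0.022 m and z of section2_mid in the frame of fixed_face between 0.024 and 0.038 m and x of section3_mid in the frame of fixed_face between -0.022 and 0.022 m and z of section3_mid in the frame of fixed_face between 0.024 and 0.038 m), for 0.3 s.
At the end, for the whole second after the job is handed in: Cups upright on the ware board, centres 17 mm or more inside its edges; sections upright on the bed, within 22 mm of the jaws' middle, square within 0.15 rad, no joint of the row (section to section or to jaw) open more than 5 mm; knob at 1.15 rad or tighter; all at rest (all of step 1 and all of step 3 and y of any of section1_mid, section2_mid, section3_mid in the frame of fixed_face above -0.028 m and y of any of section1_mid, section2_mid, section3_mid in the frame of jaw_face below 0.028 m and (distance between section1_mid and section2_mid below 0.051 m or distance between section1_mid and section3_mid below 0.051 m) and distance between section1_mid and section2_mid below 0.098 m and distance between each of section1_mid, section2_mid and section3_mid below 0.098 m and (distance between section2_mid and section1_mid below 0.051 m or distance between section2_mid and section3_mid below 0.051 m) and (distance between section3_mid and section1_mid below 0.051 m or distance between section3_mid and section2_mid below 0.051 m) and linear speed of each of cup1, cup2, cup3, section1, section2, section3 below 0.02 m/s and value of joint clamp above 1.15 rad); the robot touches nothing.
It fails at once if a bystander is pushed more than 30 mm from its place (distance of any of bud_vase, glaze_jar, spray, bead_tub, glaze_brush, wood_rib, rolling_pin from where it was at the start of the episode above 0.03 m).
Of cup1, cup2, cup3 only 2 to 3 are there at a start; the rules pass over those that are not, and their reading is None.
Of section1, section2, section3 only 2 to 3 are there at a start; the rules pass over those that are not, and their reading is None.
At some moment in a run one of cup1, cup2, cup3, section1, section2, section3 may be knocked a few centimetres aside while the robot is not near it.
It also fails if it takes over 210 s, if anything falls off the work surface, if the arm or the gripper's body presses on something with over 40 N, if the wrist force passes 120 N, or if a joint passes its speed limit or range.

## Working session

There is one attempt and no reset: what is moved stays moved. The work goes in short steps, Python scripts to look and compute and a tool call to move; the robot and the scene stay as the last step left them, time stands still between calls to the robot, and variables do not carry over. Pictures are saved under pics/ and viewed, at most 14 in all, crops included, and the job is handed in when it is done.

Besides the shell and the picture viewer there is one more tool, called after ">>>" by a JSON object that holds its "method" and its "body". servo_tool: Moves the arm, as the interface text tells. Its arguments: {"type":"object","properties":{"deltas":{"type":"array"},"grip_force":{"type":"number"}},"required":["deltas"]}

```bash
mkdir -p pics; python3 - <<'E'
from station import env
import cv2,numpy as np
o=env.observe();print({k:np.round(v,3).tolist() for k,v in o.items()})
for n in ("scene","top"):
    f=env.grab_frame(n);cv2.imwrite(f"pics/{n}0.png",f["frame"])
    R=np.array(f["R"]);print(n,f["fx"],f["cx"],f["cy"],np.round(R,3).tolist(),np.round(-R.T@np.array(f["t"])))
E
```

```text
{'clock': 0.0, 'joint_positions': [58.608, 12.674, 87.526, 0.001, 79.909, -7.226], 'joint_vel': [-0.007, -0.108, 0.022, 0.007, 0.032, -0.008], 'tau': [0.0, -49.691, -38.939, -0.0, 0.011, -0.0], 'ee_pos': [255.52, 569.652, 195.804], 'tcp_rot': [[-0.912, 0.409, -0.001], [0.409, 0.912, -0.002], [0.0, -0.002, -1.0]], 'contact_force': [-0.506, 0.355, 0.333], 'ft_torque': [0.057, 0.012, 0.035], 'finger_force': 0.0, 'grip_width': 85.506}
scene 495.9566587892022 249.37663960067545 191.48558765384422 [[0.727, 0.687, 0.007], [0.498, -0.52, -0.694], [-0.473, 0.508, -0.72]] [1244. -766. 1172.]
top 489.48046887342815 257.7889093883249 188.21975939828437 [[-0.015, -1.0, -0.006], [-0.989, 0.015, -0.145], [0.145, 0.004, -0.989]] [ 321.   -7. 1608.]
```

View pics/scene0.png

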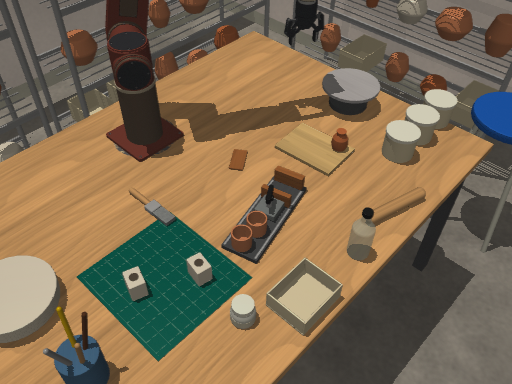

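View pics/top0.png

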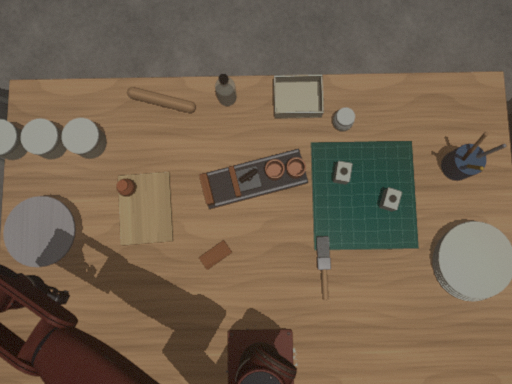

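The scene shows 2 cups on the bed behind the sliding jaw (top view about (275,169) and (296,167)). It also shows 2 sections on the mat (top (344,171), (391,199)), the board at (146,208) and the vase at (125,187). Next I'll take a zoomed crop and measure the masks.

```bash
cat > h.py <<'E'
import cv2,numpy as np
from station import env
def ray(f,px,z):
    "cast pixels of a fixed camera onto the plane at height z"
    R=np.array(f["R"]);c=-R.T@np.array(f["t"])
    px=np.atleast_2d(np.array(px,float))
    d=np.c_[(px[:,0]-f["cx"])/f["fx"],(px[:,1]-f["cy"])/f["fy"],np.ones(len(px))]@R
    return (c+d*((z-c[2])/d[:,2])[:,None])[:,:2]
def wcam():
    o=env.observe();f=env.grab_frame("wrist")
    T=np.eye(4);T[:3,:3]=o["tcp_rot"];T[:3,3]=o["ee_pos"]
    C=T@np.array(f["hand_eye"]);R=C[:3,:3].T
    f["R"]=R;f["t"]=-R@C[:3,3];return f
def blobs(img,lo,hi,amin,box=None):
    "HSV mask blobs as minAreaRect"
    m=cv2.inRange(cv2.cvtColor(img,cv2.COLOR_BGR2HSV),lo,hi)
    if box: k=np.zeros_like(m);x0,y0,x1,y1=box;k[y0:y1,x0:x1]=255;m&=k
    cs,_=cv2.findContours(m,cv2.RETR_EXTERNAL,cv2.CHAIN_APPROX_NONE)
    return [c for c in cs if cv2.contourArea(c)>=amin]
E
python3 - <<'E'
from h import *
f=env.grab_frame("top");im=f["frame"]
for b in blobs(im,(0,0,140),(40,70,255),80,(315,145,415,245)):
    print("sec",cv2.minAreaRect(b),cv2.contourArea(b),ray(f,cv2.minAreaRect(b)[0],78-16))
c=im[140:240,110:410];cv2.imwrite("pics/c.png",cv2.resize(c,(780,260),interpolation=cv2.INTER_CUBIC))
h=cv2.cvtColor(im,cv2.COLOR_BGR2HSV)
for p in [(146,208),(237,180),(275,160),(255,190),(205,187),(275,169),(344,164)]:print(p,h[p[1],p[0]])
E
```

```text
sec ((392.25, 198.25), (13.281564712524414, 17.39252471923828), 18.434947967529297) 204.0 [[ 508.92549686 -427.10166715]]
sec ((343.4189147949219, 170.98648071289062), (12.987520217895508, 17.261892318725586), 9.462322235107422) 196.5 [[ 599.30215992 -275.68216364]]
(146, 208) [ 18  92 153]
(237, 180) [11 95 89]
(275, 160) [ 12 100 133]
(255, 190) [11 41 68]
(205, 187) [ 12 139 114]
(275, 169) [ 11 114 148]
(344, 164) [ 28  22 152]
```

View pics/c.png

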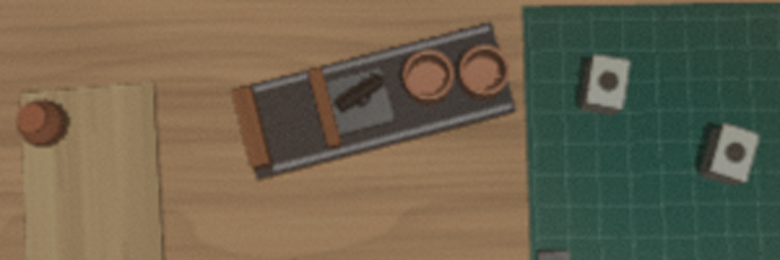

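Crop (scale 2.6, offset 110,140): the knob bar runs (335,105)–(383,78). Cup rims are at (428,76) and (484,70). The jaw inner edges are at about (309,70)–(328,147) and (250,86)–(269,163). The bed's right-hand corners are (491,23) and (513,110).

```bash
python3 - <<'E'
from h import *
f=env.grab_frame("top")
P=lambda l,z:np.round(ray(f,np.array(l)/2.6+[110,140],z),1).tolist()
r=P([(491,23),(513,110),(258,180)],16);print("bed corners",r)
print("cups",P([(428,76),(484,70)],71),"knob",P([(335,105),(360,92),(383,78)],102))
print("fixed",P([(250,86),(269,163)],65),"slide",P([(309,70),(328,147)],65))
print("board",P([(22,93),(154,84),(160,250)],14),"vase",P([(43,122)],70))
im=f["frame"]
b=max(blobs(im,(15,60,130),(24,110,255),1000,(105,165,180,255)),key=cv2.contourArea,default=None)
if b is not None: r=cv2.minAreaRect(b);print(r,ray(f,cv2.boxPoints(r),14).round().tolist())
E
```

```text
bed corners [[684.6, -138.7], [571.6, -163.5], [487.6, 159.4]]
cups [[606.8, -55.1], [613.2, -124.0]] knob [[567.5, 58.0], [582.8, 27.9], [599.4, 0.0]]
fixed [[598.9, 164.1], [503.1, 140.8]] slide [[617.8, 91.3], [521.6, 68.7]]
board [[603.6, 460.1], [612.6, 292.0], [401.8, 282.1]] vase [[557.2, 417.0]]
((142.0, 209.5), (89.0, 74.0), 90.0) [[641.0, 506.0], [637.0, 260.0], [344.0, 257.0], [348.0, 497.0]]
```

>>> {"method": "servo_tool", "body": {"deltas": [[[0, 0, -0.6], [0, 0, 0.113], 1], [[0, 0, -0.6], [0, 0, 0.113], 1], [[0, 0, -0.6], [0, 0, 0.113], 1], [[0, 0, -0.6], [0, 0, 0.113], 1], [[0, 0, -0.6], [0, 0, 0.113], 1], [[0, 0, -0.6], [0, 0, 0.113], 1], [[0, 0, -0.6], [0, 0, 0.113], 1], [[0, 0, -0.6], [0, 0, 0.113], 1]]}}

```text
clock: 0.87
ee_pos: [255.8, 570.0, 244.8]
tcp_rot: [[-0.237, 0.971, -0.0], [0.971, 0.237, -0.001], [-0.0, -0.0, -1.0]]
contact_force: [0.0, 0.1, 0.0]
grip_width: 85.4
finger_force: 0.0
```

>>> {"method": "servo_tool", "body": {"deltas": [[[-3.3, 0.9, -0.2], [0, 0, 0], 1], [[-3.3, 0.9, -0.2], [0, 0, 0], 1], [[-3.3, 0.9, -0.2], [0, 0, 0], 1], [[-3.3, 0.9, -0.2], [0, 0, 0], 1], [[-3.3, 0.9, -0.2], [0, 0, 0], 1], [[-3.3, 0.9, -0.2], [0, 0, 0], 1], [[-3.3, 0.9, -0.2], [0, 0, 0], 1], [[-3.3, 0.9, -0.2], [0, 0, 0], 1]]}}

```text
clock: 1.53
ee_pos: [390.1, 330.0, 260.9]
tcp_rot: [[-0.243, 0.97, 0.0], [0.97, 0.243, -0.0], [-0.0, 0.0, -1.0]]
contact_force: [-0.3, 0.4, -0.3]
grip_width: 85.4
finger_force: 0.0
```

>>> {"method": "servo_tool", "body": {"deltas": [[[-3.3, 0.9, -0.2], [0, 0, 0], 1], [[-3.3, 0.9, -0.2], [0, 0, 0], 1], [[-3.3, 0.9, -0.2], [0, 0, 0], 1], [[-3.3, 0.9, -0.2], [0, 0, 0], 1], [[-3.3, 0.9, -0.2], [0, 0, 0], 1], [[-3.3, 0.9, -0.2], [0, 0, 0], 1], [[-3.3, 0.9, -0.2], [0, 0, 0], 1], [[-3.3, 0.9, -0.2], [0, 0, 0], 1]]}}

```text
clock: 2.2
ee_pos: [524.1, 91.3, 277.0]
tcp_rot: [[-0.242, 0.97, 0.0], [0.97, 0.242, 0.0], [0.0, 0.0, -1.0]]
contact_force: [0.5, 0.1, 0.2]
grip_width: 85.4
finger_force: 0.0
```

>>> {"method": "servo_tool", "body": {"deltas": [[[-3.3, 0.9, -0.2], [0, 0, 0], 1], [[-3.3, 0.9, -0.2], [0, 0, 0], 1], [[0, 0, 0], [0, 0, 0], 1], [[0, 0, 0], [0, 0, 0], 1], [[0, 0, 0], [0, 0, 0], 1]]}}

```text
clock: 2.62
ee_pos: [556.8, 33.4, 280.5]
tcp_rot: [[-0.242, 0.97, -0.001], [0.97, 0.242, 0.001], [0.001, -0.001, -1.0]]
contact_force: [0.3, -0.7, 0.2]
grip_width: 85.7
finger_force: 0.0
```

```bash
python3 - <<'E'
from h import *
f=wcam();cv2.imwrite("pics/w1.png",f["frame"])
print(np.round(f["hand_eye"],2).tolist(),f["fx"])
E
```

```text
[[0.0, -0.95, -0.3, 75.54], [1.0, 0.0, 0.0, 0.49], [-0.0, -0.3, 0.95, -176.15], [0.0, 0.0, 0.0, 1.0]] 275.15599598851566
```

View pics/w1.png

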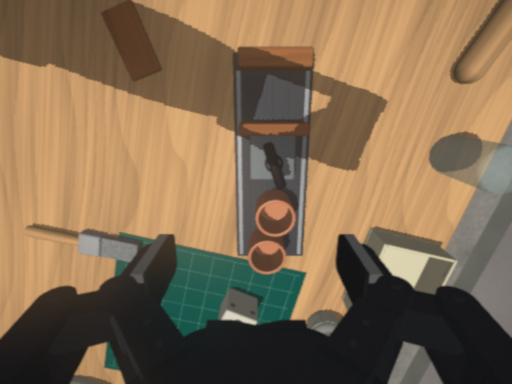

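The wrist view shows the bed vertical in the image. The cup rims are centred at about (276,216) and (267,255). The knob bar runs (269,147)–(283,186). The fixed jaw's inner top edge is at row 67 and the sliding jaw's at row 123.

```bash
python3 - <<'E'
from h import *
f=wcam();P=lambda l,z:ray(f,l,z).round(1).tolist()
print("cups",P([(276,216),(256,216),(295,216),(267,255),(248,255),(287,255)],71))
print("knob",P([(269,147),(276,167),(283,186)],102))
print("fixed",P([(238,67),(313,67)],65),"slide",P([(242,123),(310,123)],65),"end",P([(238,255),(302,255)],16))
g=env.grab_frame("top")
print("board",ray(g,[(119,175),(170,172),(173,242),(121,246)],14).round().tolist())
E
```

```text
cups [[610.0, -51.0], [580.5, -58.5], [638.1, -44.0], [614.0, -119.8], [584.5, -127.2], [644.9, -112.0]]
knob [[569.8, 53.2], [585.6, 29.7], [601.8, 6.5]]
fixed [[506.3, 139.9], [602.0, 163.9]] slide [[527.9, 70.9], [619.8, 94.0]] end [[573.4, -165.1], [686.6, -136.7]]
board [[606.0, 458.0], [614.0, 290.0], [383.0, 277.0], [372.0, 446.0]]
```

>>> {"method": "servo_tool", "body": {"deltas": [[[-3.2, 1.0, 1], [0, 0, 0], 1], [[-3.2, 1.0, 1], [0, 0, 0], 1], [[-3.2, 1.0, 1], [0, 0, 0], 1], [[0, 0, 3.5], [0, 0, 0], 1], [[0, 0, 3.5], [0, 0, 0], 1], [[0, 0, 3], [0, 0, 0], 1], [[0, 0, 3], [0, 0, 0], 1], [[0, 0, 0], [0, 0, 0], 1]]}}

```text
clock: 3.43
ee_pos: [604.3, -50.4, 113.5]
tcp_rot: [[-0.244, 0.97, -0.012], [0.97, 0.244, 0.003], [0.005, -0.011, -1.0]]
contact_force: [-0.7, -0.3, -1.5]
grip_width: 85.8
finger_force: 0.0
```

```bash
python3 - <<'E'
from h import *
f=wcam();im=f["frame"]
cv2.imwrite("pics/w2.png",im)
E
```

```text
(no output)
```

View pics/w2.png

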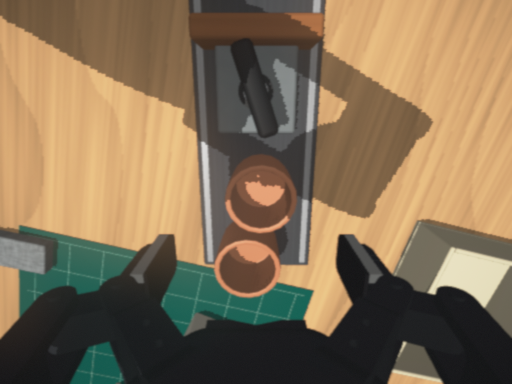

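Nearer view: cup 1's rim is centred at about (261,194), left 226 and right 296. Cup 2's is at about (248,267).

```bash
python3 - <<'E'
from h import *
f=wcam();print(ray(f,[(261,194),(248,267)],71).round(1).tolist(),env.observe()["ee_pos"],"knob",ray(f,[(240,42),(256,90),(269,134)],102).round(1).tolist(),"jaw",ray(f,[(191,13),(325,13)],65).round(1).tolist())
E
```

```text
[[611.3, -52.1], [617.6, -124.9]] [608.58383974 -51.45638329 120.40355498] knob [[570.3, 52.9], [587.0, 27.6], [602.7, 2.0]] jaw [[527.5, 68.7], [622.3, 92.4]]
```

>>> {"method": "servo_tool", "body": {"deltas": [[[0, 0.2, 2.5], [0, 0, 0], 1], [[0, 0, 2.5], [0, 0, 0], 1], [[0, 0, 2.0], [0, 0, 0], 1], [[0, 0, 1.2], [0, 0, 0], 1], [[0, 0, 0], [0, 0, 0], 1], [[0, 0, 0], [0, 0, 0], 1]], "grip_force": 40}}

```text
clock: 4.03
ee_pos: [612.6, -52.1, 40.7]
tcp_rot: [[-0.243, 0.97, 0.002], [0.97, 0.243, -0.0], [-0.001, 0.002, -1.0]]
contact_force: [-0.3, 0.5, 0.7]
grip_width: 85.3
finger_force: 0.0
```

>>> {"method": "servo_tool", "body": {"deltas": [[[0, 0, 0], [0, 0, 0], -1], [[0, 0, 0], [0, 0, 0], -1], [[0, 0, 0], [0, 0, 0], -1], [[0, 0, 0], [0, 0, 0], -1], [[0, 0, 0], [0, 0, 0], -1], [[0, 0, 0], [0, 0, 0], -1], [[0, 0, 0], [0, 0, 0], -1], [[0, 0, 0], [0, 0, 0], -1]]}}

```text
clock: 4.7
ee_pos: [611.4, -52.1, 38.9]
tcp_rot: [[-0.243, 0.97, -0.0], [0.97, 0.243, 0.0], [0.0, -0.0, -1.0]]
contact_force: [0.2, 0.2, -0.1]
grip_width: 0.0
finger_force: 0.0
```

```bash
python3 - <<'E'
from h import *
f=wcam();im=f["frame"]
g=env.grab_frame("scene")["frame"]
c=cv2.resize(g[170:270,210:330],(480,400),interpolation=cv2.INTER_CUBIC)
cv2.imwrite("pics/w3.png",np.hstack([cv2.resize(im,(320,400)),c]))
E
```

```text
(no output)
```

View pics/w3.png

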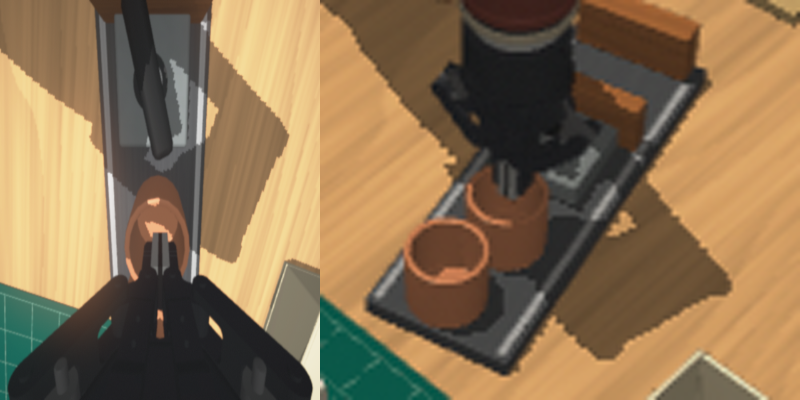

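```bash
python3 - <<'E'
from h import *
g=env.grab_frame("scene")
print(ray(g,[(257.7,217.5),(241.5,232)],71).round(1).tolist(), ray(g,[(257.7,217.5)],16).round(1).tolist())
R=np.array(g["R"]);o=env.observe();p=R@o["ee_pos"]+np.array(g["t"])
print(p[:2]/p[2]*g["fx"]+[g["cx"],g["cy"]],o["grip_width"],o["ee_pos"])
f=wcam();h=wcam
print(ray(f,[(160*512/320,232*384/400),(158*512/320,215*384/400),(127*512/320,230*.96),(188*1.6,230*.96)],71).round(1).tolist())
E
```

```text
[[610.3, -49.8], [614.0, -122.1]] [[578.6, -14.1]]
[257.24358757 225.19621782] 0.24393691334831963 [611.38095163 -52.13473731  38.82823255]
[[610.2, -44.7], [606.0, -35.4], [580.6, -50.9], [634.7, -37.4]]
```

The scene view shows the fingers shut and standing inside cup 1, which is still at (610,-50). So the grasp missed and the cup did not move. I'll go up, open, descend lower and close in small steps.

>>> {"method": "servo_tool", "body": {"deltas": [[[0, 0, -2], [0, 0, 0], -1], [[0, 0, -2.5], [0, 0, 0], -1], [[0, 0, -2.5], [0, 0, 0], -1], [[0, 0, -1.5], [0, 0, 0], -1], [[0, 0, 0], [0, 0, 0], 1], [[0, 0, 0], [0, 0, 0], 1], [[0, 0, 0], [0, 0, 0], 1], [[0, 0, 0], [0, 0, 0], 1]]}}

```text
clock: 5.57
ee_pos: [610.2, -51.9, 122.0]
tcp_rot: [[-0.243, 0.97, -0.003], [0.97, 0.243, 0.001], [0.001, -0.003, -1.0]]
contact_force: [-0.1, 0.1, -0.4]
grip_width: 48.3
finger_force: 0.0
```

>>> {"method": "servo_tool", "body": {"deltas": [[[0, 0, 0], [0, 0, 0], 1], [[0, 0, 0], [0, 0, 0], 1], [[0, 0, 0], [0, 0, 0], 1]]}}

```text
clock: 5.82
ee_pos: [611.0, -52.0, 123.0]
tcp_rot: [[-0.243, 0.97, -0.001], [0.97, 0.243, 0.0], [0.001, -0.001, -1.0]]
contact_force: [-0.4, 0.4, 0.1]
grip_width: 83.4
finger_force: 0.0
```

```bash
python3 - <<'E'
from h import *
f=wcam();im=f["frame"]
g=env.grab_frame("scene")["frame"]
c=cv2.resize(g[170:270,210:330],(480,400),interpolation=cv2.INTER_CUBIC)
cv2.imwrite("pics/w4.png",np.hstack([cv2.resize(im,(320,400)),c]));print(env.observe()["ee_pos"],env.observe()["contact_force"])
E
```

```text
[611.2489118  -52.1082532  123.46025112] [-0.42346873 -0.23320694  0.83730062]
```

View pics/w4.png

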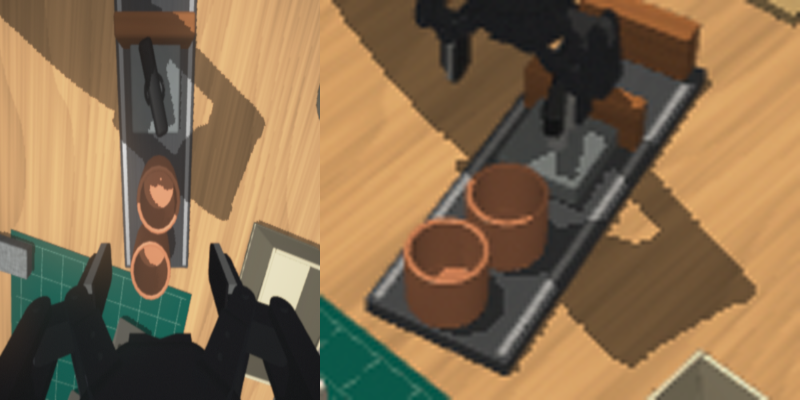

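Cup 1 is undisturbed (wrist (158,200) in the resized picture).

>>> {"method": "servo_tool", "body": {"deltas": [[[0, 0, 3], [0, 0, 0], 1], [[0, 0, 3], [0, 0, 0], 1], [[0, 0, 2.5], [0, 0, 0], 1], [[0, 0, 1.5], [0, 0, 0], 1], [[0, 0, 0], [0, 0, 0], 1], [[0, 0, 0], [0, 0, 0], 1]], "grip_force": 40}}

```text
clock: 6.42
ee_pos: [610.6, -51.9, 23.1]
tcp_rot: [[-0.243, 0.97, -0.002], [0.97, 0.243, 0.0], [0.001, -0.002, -1.0]]
contact_force: [-0.1, 0.3, 0.2]
grip_width: 85.3
finger_force: 0.0
```

>>> {"method": "servo_tool", "body": {"deltas": [[[0, 0, 0], [0, 0, 0], 0.6], [[0, 0, 0], [0, 0, 0], 0.5], [[0, 0, 0], [0, 0, 0], 0.4], [[0, 0, 0], [0, 0, 0], 0.3]]}}

```text
clock: 6.75
ee_pos: [613.0, -52.6, 26.4]
tcp_rot: [[-0.243, 0.97, 0.003], [0.97, 0.243, -0.001], [-0.002, 0.003, -1.0]]
contact_force: [-1.5, -0.8, 6.2]
grip_width: 59.0
finger_force: 42.7
```

>>> {"method": "servo_tool", "body": {"deltas": [[[0, 0, 0], [0, 0, 0], 0.3], [[0, 0, 0], [0, 0, 0], 0.3]]}}

```text
clock: 6.92
ee_pos: [612.9, -52.6, 26.4]
tcp_rot: [[-0.243, 0.97, 0.003], [0.97, 0.243, -0.001], [-0.002, 0.003, -1.0]]
contact_force: [-1.7, -0.9, 5.9]
grip_width: 58.7
finger_force: 42.7
```

>>> {"method": "servo_tool", "body": {"deltas": [[[0, 0, -0.5], [0, 0, 0], -1], [[0, 0, -1.5], [0, 0, 0], -1], [[0, 0, -2.5], [0, 0, 0], -1], [[0, 0, -2.5], [0, 0, 0], -1], [[0, 0, -2.5], [0, 0, 0], -1], [[0, 0, -2.5], [0, 0, 0], -1], [[0, 0, 0], [0, 0, 0], -1]]}}

```text
clock: 7.5
ee_pos: [615.5, -52.8, 151.3]
tcp_rot: [[-0.243, 0.97, 0.011], [0.97, 0.243, -0.002], [-0.005, 0.01, -1.0]]
contact_force: [0.8, -0.5, 0.2]
grip_width: 58.8
finger_force: 43.5
```

>>> {"method": "servo_tool", "body": {"deltas": [[[2, 0.1, 0], [0, 0, 0], -1], [[3, 0.2, 0], [0, 0, 0], -1], [[3, 0.2, 0], [0, 0, 0], -1], [[3, 0.2, 0], [0, 0, 0], -1], [[3, 0.2, 0], [0, 0, 0], -1], [[3, 0.2, 0], [0, 0, 0], -1], [[3, 0.2, 0], [0, 0, 0], -1], [[3, 0.2, 0], [0, 0, 0], -1]]}}

```text
clock: 8.17
ee_pos: [569.5, 176.1, 143.5]
tcp_rot: [[-0.243, 0.97, -0.0], [0.97, 0.243, 0.0], [0.0, -0.0, -1.0]]
contact_force: [0.5, -0.7, -1.2]
grip_width: 59.0
finger_force: 43.4
```

>>> {"method": "servo_tool", "body": {"deltas": [[[3, 0.2, 0], [0, 0, 0], -1], [[3, 0.2, 0], [0, 0, 0], -1], [[3, 0.2, 0], [0, 0, 0], -1], [[3, 0.2, 0], [0, 0, 0], -1], [[2.5, 0.1, 0], [0, 0, 0], -1], [[1.4, 0, 0], [0, 0, 0], -1], [[0, 0, 0], [0, 0, 0], -1], [[0, 0, 0], [0, 0, 0], -1]]}}

```text
clock: 8.83
ee_pos: [540.0, 331.1, 143.4]
tcp_rot: [[-0.244, 0.97, -0.0], [0.97, 0.244, -0.001], [-0.001, -0.001, -1.0]]
contact_force: [0.6, -0.3, -1.4]
grip_width: 58.6
finger_force: 43.4
```

```bash
python3 - <<'E'
from h import *
o=env.observe();print(o["ee_pos"],o["grip_width"],o["finger_force"])
f=wcam();im=f["frame"];g=env.grab_frame("scene")["frame"]
c=cv2.resize(g[90:190,250:370],(480,400),interpolation=cv2.INTER_CUBIC)
cv2.imwrite("pics/w5.png",np.hstack([cv2.resize(im,(320,400)),c]))
E
```

```text
[540.00705839 331.12888826 143.42593191] 58.60267492803672 43.44333489330637
```

View pics/w5.png

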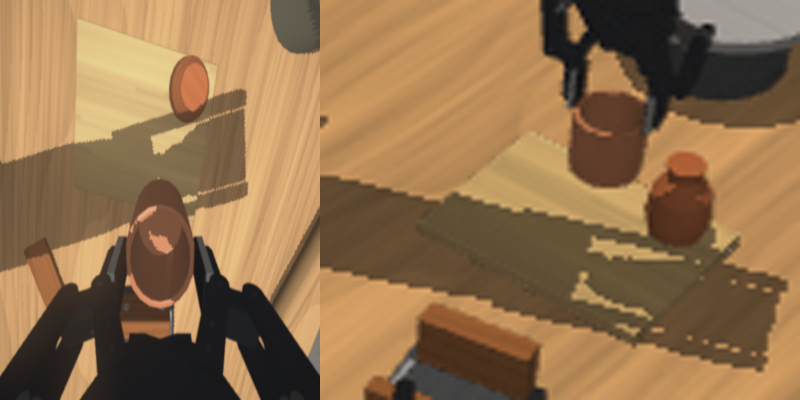

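The cup hangs upright, held near its rim, over the board. In the resized wrist view the board corners are at (77,20), (217,65) and (75,187).

```bash
python3 - <<'E'
from h import *
f=wcam();s=np.array([1.6,.96])
print("board",ray(f,np.array([(77,20),(217,65),(75,187)])*s,14).round().tolist(),"vase",ray(f,np.array([(189,92)])*s,70).round())
g=env.grab_frame("scene");R=np.array(g["R"])
for z in (110,133,188,143,160,175):
    p=R@np.array([540,331,z])+np.array(g["t"]);q=p[:2]/p[2]*g["fx"]+[g["cx"],g["cy"]];print(z,(q-[250,90])*4+[320,0])
E
```

```text
board [[379.0, 443.0], [605.0, 460.0], [392.0, 278.0]] vase [[559. 421.]]
110 [599.54768564 185.81778566]
133 [602.58091017 164.26667222]
188 [610.08897677 110.92172757]
143 [603.91890699 154.7601814 ]
160 [606.22080572 138.40515059]
175 [608.28098294 123.76755537]
```

>>> {"method": "servo_tool", "body": {"deltas": [[[0, 0, 3], [0, 0, 0], -1], [[0, 0, 3], [0, 0, 0], -1], [[0, 0, 2.5], [0, 0, 0], -1], [[0, 0, 1.7], [0, 0, 0], -1], [[0, 0, 1], [0, 0, 0], -1], [[0, 0, 0.5], [0, 0, 0], -1], [[0, 0, 0], [0, 0, 0], -1], [[0, 0, 0], [0, 0, 0], -1]]}}

```text
clock: 9.7
ee_pos: [541.4, 331.1, 28.0]
tcp_rot: [[-0.242, 0.97, 0.001], [0.97, 0.242, 0.001], [0.0, 0.002, -1.0]]
contact_force: [0.7, -0.1, -1.0]
grip_width: 58.5
finger_force: 43.4
```

>>> {"method": "servo_tool", "body": {"deltas": [[[0, 0, 0], [0, 0, 0], 0.5], [[0, 0, 0], [0, 0, 0], 0.7], [[0, 0, 0], [0, 0, 0], 1], [[0, 0, 0], [0, 0, 0], 1], [[0, 0, 0], [0, 0, 0], 1], [[0, 0, 0], [0, 0, 0], 1]]}}

```text
clock: 10.2
ee_pos: [540.5, 331.2, 27.2]
tcp_rot: [[-0.243, 0.97, 0.0], [0.97, 0.243, 0.0], [0.0, 0.0, -1.0]]
contact_force: [-1.1, -0.2, 0.4]
grip_width: 85.3
finger_force: 0.0
```

>>> {"method": "servo_tool", "body": {"deltas": [[[0, 0, -2], [0, 0, 0], 1], [[0, 0, -3], [0, 0, 0], 1], [[0, 0, -3], [0, 0, 0], 1], [[0, 0, -3], [0, 0, 0], 1], [[-3, 0, 0], [0, 0, 0], 1], [[-3, 0, 0], [0, 0, 0], 1], [[-3, 0, 0], [0, 0, 0], 1], [[-3, 0, 0], [0, 0, 0], 1]]}}

```text
clock: 10.87
ee_pos: [569.6, 213.7, 137.3]
tcp_rot: [[-0.243, 0.97, 0.001], [0.97, 0.243, 0.0], [-0.0, 0.001, -1.0]]
contact_force: [0.3, 0.5, -0.4]
grip_width: 85.6
finger_force: 0.0
```

>>> {"method": "servo_tool", "body": {"deltas": [[[-3.5, 0, 0], [0, 0, 0], 1], [[-3.5, 0, 0], [0, 0, 0], 1], [[-3.5, 0, 0], [0, 0, 0], 1], [[-3.5, 0, 0], [0, 0, 0], 1], [[-3.5, 0, 0], [0, 0, 0], 1], [[-3.5, 0, 0], [0, 0, 0], 1], [[-3.5, 0, 0], [0, 0, 0], 1], [[-3.5, 0, 0], [0, 0, 0], 1]]}}

```text
clock: 11.53
ee_pos: [637.5, -58.7, 137.0]
tcp_rot: [[-0.243, 0.97, 0.0], [0.97, 0.243, -0.0], [-0.0, 0.0, -1.0]]
contact_force: [0.4, -0.3, -0.2]
grip_width: 85.4
finger_force: 0.0
```

>>> {"method": "servo_tool", "body": {"deltas": [[[-2, 0, 0], [0, 0, 0], 1], [[0, 0, 0], [0, 0, 0], 1], [[0, 0, 0], [0, 0, 0], 1], [[0, 0, 0], [0, 0, 0], 1]]}}

```text
clock: 11.87
ee_pos: [641.9, -75.7, 136.7]
tcp_rot: [[-0.243, 0.97, -0.001], [0.97, 0.243, 0.001], [0.001, -0.0, -1.0]]
contact_force: [-0.8, 0.7, 0.3]
grip_width: 85.3
finger_force: 0.0
```

```bash
python3 - <<'E'
from h import *
o=env.observe();print(o["ee_pos"])
f=wcam();cv2.imwrite("pics/w6.png",f["frame"])
for b in blobs(f["frame"],(0,90,90),(14,190,255),300,(100,120,420,330)): print(cv2.boundingRect(b),cv2.contourArea(b))
g=env.grab_frame("top")
for b in blobs(g["frame"],(0,100,80),(14,190,255),60,(110,160,180,250)): print("b",cv2.boundingRect(b),cv2.minEnclosingCircle(b),ray(g,cv2.minEnclosingCircle(b)[0],69))
E
```

```text
[641.92138604 -75.65289744 136.66553057]
(184, 181, 65, 72) 3490.0
b (145, 182, 21, 20) ((155.0833282470703, 191.7916717529297), 10.7727689743042) [[540.28883667 326.00003773]]
b (116, 179, 20, 17) ((125.24137878417969, 186.45689392089844), 9.866874694824219) [[558.91303801 421.40348494]]
```

View pics/w6.png

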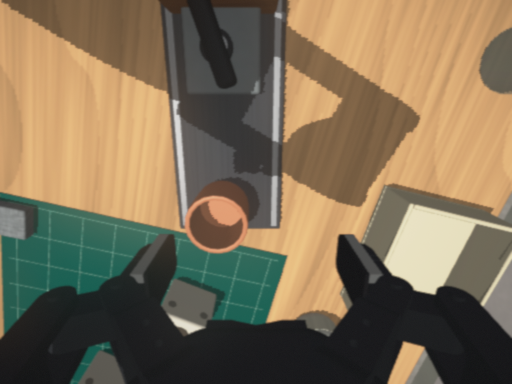

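Cup 1 stands on the board at about (540,327). Cup 2's rim is at about (216,222).

```bash
python3 - <<'E'
from h import *
f=wcam();o=env.observe();p=ray(f,[(216,222)],71)[0];d=np.r_[p,24]-o["ee_pos"];print(p,np.array(o["tcp_rot"]).T@d)
E
```

```text
[ 614.5730614  -121.07268961] [-38.10217939 -37.90656005 112.89080005]
```

>>> {"method": "servo_tool", "body": {"deltas": [[[-2, -2, 0], [0, 0, 0], 1], [[-1.9, -1.8, 1], [0, 0, 0], 1], [[0, 0, 3], [0, 0, 0], 1], [[0, 0, 3], [0, 0, 0], 1], [[0, 0, 2.5], [0, 0, 0], 1], [[0, 0, 1.8], [0, 0, 0], 1], [[0, 0, 0], [0, 0, 0], 1], [[0, 0, 0], [0, 0, 0], 1]]}}

```text
clock: 12.68
ee_pos: [613.9, -122.1, 23.0]
tcp_rot: [[-0.244, 0.97, -0.003], [0.97, 0.244, 0.001], [0.001, -0.002, -1.0]]
contact_force: [-0.5, 0.6, -0.3]
grip_width: 85.4
finger_force: 0.0
```

>>> {"method": "servo_tool", "body": {"deltas": [[[0, 0, 0], [0, 0, 0], 0.6], [[0, 0, 0], [0, 0, 0], 0.5], [[0, 0, 0], [0, 0, 0], 0.4], [[0, 0, 0], [0, 0, 0], 0.3], [[0, 0, 0], [0, 0, 0], 0.3], [[0, 0, 0], [0, 0, 0], -1]]}}

```text
clock: 13.18
ee_pos: [616.5, -123.7, 26.8]
tcp_rot: [[-0.243, 0.97, 0.003], [0.97, 0.243, -0.001], [-0.002, 0.003, -1.0]]
contact_force: [-1.6, 0.2, 8.1]
grip_width: 59.1
finger_force: 42.1
```

>>> {"method": "servo_tool", "body": {"deltas": [[[0, 0, -0.5], [0, 0, 0], -1], [[0, 0, -1.5], [0, 0, 0], -1], [[0, 0, -2.5], [0, 0, 0], -1], [[0, 0, -2.5], [0, 0, 0], -1], [[0, 0, -2.5], [0, 0, 0], -1], [[0, 0, -2.5], [0, 0, 0], -1], [[2, -0.2, 0], [0, 0, 0], -1], [[3, -0.3, 0], [0, 0, 0], -1]]}}

```text
clock: 13.85
ee_pos: [600.3, -78.4, 147.6]
tcp_rot: [[-0.24, 0.971, 0.007], [0.971, 0.24, -0.003], [-0.004, 0.006, -1.0]]
contact_force: [0.6, 1.0, -2.0]
grip_width: 58.9
finger_force: 43.5
```

>>> {"method": "servo_tool", "body": {"deltas": [[[3.2, -0.3, 0], [0, 0, 0], -1], [[3.2, -0.3, 0], [0, 0, 0], -1], [[3.2, -0.3, 0], [0, 0, 0], -1], [[3.2, -0.3, 0], [0, 0, 0], -1], [[3.2, -0.3, 0], [0, 0, 0], -1], [[3.2, -0.3, 0], [0, 0, 0], -1], [[3.2, -0.3, 0], [0, 0, 0], -1], [[3.2, -0.3, 0], [0, 0, 0], -1]]}}

```text
clock: 14.52
ee_pos: [512.0, 167.8, 144.7]
tcp_rot: [[-0.242, 0.97, 0.001], [0.97, 0.242, 0.0], [-0.0, 0.001, -1.0]]
contact_force: [1.3, -0.7, -1.9]
grip_width: 58.4
finger_force: 43.5
```

>>> {"method": "servo_tool", "body": {"deltas": [[[3.2, -0.3, 0], [0, 0, 0], -1], [[3.2, -0.3, 0], [0, 0, 0], -1], [[3.2, -0.3, 0], [0, 0, 0], -1], [[3.2, -0.3, 0], [0, 0, 0], -1], [[3.2, -0.3, 0], [0, 0, 0], -1], [[2, -0.2, 0], [0, 0, 0], -1], [[1.5, 0, 0], [0, 0, 0], -1], [[0, 0, 0], [0, 0, 0], -1]]}}

```text
clock: 15.18
ee_pos: [447.7, 354.3, 144.6]
tcp_rot: [[-0.246, 0.969, 0.001], [0.969, 0.245, 0.002], [0.001, 0.001, -1.0]]
contact_force: [-0.4, -0.1, -0.8]
grip_width: 58.9
finger_force: 43.5
```

```bash
python3 - <<'E'
from h import *
o=env.observe();print(o["ee_pos"],o["grip_width"])
g=env.grab_frame("top")
for b in blobs(g["frame"],(0,100,80),(14,190,255),60,(110,160,180,250)): print("b",cv2.minEnclosingCircle(b),ray(g,cv2.minEnclosingCircle(b)[0],69))
E
```

```text
[447.6801375  354.28457249 144.63064982] 58.88788638679853
b ((141.0, 216.0), 9.486932754516602) [[463.82454552 369.26347051]]
b ((125.0, 218.0), 34.43844985961914) [[458.26328577 419.67105648]]
b ((154.6494903564453, 192.05670166015625), 11.079577445983887) [[539.45957691 327.36666353]]
b ((128.5, 214.5), 38.684722900390625) [[469.17162564 408.87865076]]
```

>>> {"method": "servo_tool", "body": {"deltas": [[[0, 0, 3], [0, 0, 0], -1], [[0, 0, 3], [0, 0, 0], -1], [[0, 0, 2.5], [0, 0, 0], -1], [[0, 0, 1.7], [0, 0, 0], -1], [[0, 0, 1], [0, 0, 0], -1], [[0, 0, 0.5], [0, 0, 0], -1], [[0, 0, 0], [0, 0, 0], -1], [[0, 0, 0], [0, 0, 0], -1]]}}

```text
clock: 15.9
ee_pos: [449.7, 351.6, 28.0]
tcp_rot: [[-0.242, 0.97, 0.001], [0.97, 0.242, 0.001], [0.0, 0.002, -1.0]]
contact_force: [0.0, -0.2, -0.7]
grip_width: 58.6
finger_force: 43.4
```

>>> {"method": "servo_tool", "body": {"deltas": [[[0, 0, 0], [0, 0, 0], 0.5], [[0, 0, 0], [0, 0, 0], 0.7], [[0, 0, 0], [0, 0, 0], 1], [[0, 0, 0], [0, 0, 0], 1], [[0, 0, 0], [0, 0, 0], 1], [[0, 0, 0], [0, 0, 0], 1]]}}

```text
clock: 16.4
ee_pos: [448.8, 351.6, 27.2]
tcp_rot: [[-0.243, 0.97, 0.0], [0.97, 0.243, 0.0], [0.0, 0.0, -1.0]]
contact_force: [0.1, 0.3, -0.7]
grip_width: 85.5
finger_force: 0.0
```

>>> {"method": "servo_tool", "body": {"deltas": [[[0, 0, -2], [0, 0, 0], 1], [[0, 0, -3], [0, 0, 0], 1], [[0, 0, -3], [0, 0, 0], 1], [[0, 0, -3], [0, 0, 0], 1], [[0, 0, -3], [0, 0, 0], 1], [[-3, 0, 0], [0, 0, 0], 1], [[-3, 0.5, 0], [0, 0, 0], 1], [[-3, 0.5, 0], [0, 0, 0], 1]]}}

```text
clock: 17.07
ee_pos: [480.6, 266.2, 168.0]
tcp_rot: [[-0.244, 0.97, 0.002], [0.97, 0.244, 0.001], [0.0, 0.002, -1.0]]
contact_force: [-0.9, 0.3, -1.2]
grip_width: 85.6
finger_force: 0.0
```

>>> {"method": "servo_tool", "body": {"deltas": [[[-3.2, 0.5, 0], [0, 0, 0], 1], [[-3.2, 0.5, 0], [0, 0, 0], 1], [[-3.2, 0.5, 0], [0, 0, 0], 1], [[-3.2, 0.5, 0], [0, 0, 0], 1], [[-3.2, 0.5, 0], [0, 0, 0], 1], [[-3.2, 0.5, 0], [0, 0, 0], 1], [[-3.2, 0.5, 0], [0, 0, 0], 1], [[-3.2, 0.5, 0], [0, 0, 0], 1]]}}

```text
clock: 17.73
ee_pos: [581.5, 26.4, 166.9]
tcp_rot: [[-0.243, 0.97, 0.0], [0.97, 0.243, 0.0], [0.0, 0.0, -1.0]]
contact_force: [0.1, 0.3, 0.4]
grip_width: 85.5
finger_force: 0.0
```

>>> {"method": "servo_tool", "body": {"deltas": [[[0, 0, 0], [0, 0, -0.11], 1], [[0, 0, 0], [0, 0, -0.11], 1], [[0, 0, 0], [0, 0, -0.1], 1], [[0, 0, 0], [0, 0, 0], 1], [[0, 0, 0], [0, 0, 0], 1], [[0, 0, 0], [0, 0, 0], 1]]}}

```text
clock: 18.23
ee_pos: [581.1, 28.1, 166.9]
tcp_rot: [[-0.533, 0.846, -0.0], [0.846, 0.533, -0.0], [0.0, -0.0, -1.0]]
contact_force: [0.1, -0.0, -0.2]
grip_width: 85.5
finger_force: 0.0
```

```bash
python3 - <<'E'
from h import *
o=env.observe();print(o["ee_pos"],o["joint_positions"])
g=env.grab_frame("top")
for b in blobs(g["frame"],(0,100,80),(14,190,255),60,(110,160,180,250)): print("b",cv2.minEnclosingCircle(b),ray(g,cv2.minEnclosingCircle(b)[0],69))
for b in blobs(g["frame"],(0,0,140),(40,70,255),80,(315,145,415,245)): print("sec",cv2.minAreaRect(b),ray(g,cv2.minAreaRect(b)[0],62))
f=wcam();s=g["frame"]
c=cv2.resize(s[160:260,100:250],(480,320),interpolation=cv2.INTER_CUBIC);w=cv2.resize(f["frame"],(320,320))
cv2.imwrite("pics/w7.png",np.hstack([w,c]));cv2.imwrite("pics/w7full.png",f["frame"])
E
```

```text
[581.05515175  28.06599043 166.87132482] [-4.99934226e+00  8.05958528e+00  9.59535699e+01 -8.22961197e-04
  7.59900806e+01 -3.72216873e+01]
b ((147.7441864013672, 220.43605041503906), 10.857514381408691) [[449.48578378 347.70219321]]
b ((155.0, 192.0), 11.180439949035645) [[539.62433184 326.25449215]]
b ((124.32978820800781, 188.10638427734375), 10.727519989013672) [[553.64685055 424.1775021 ]]
sec ((392.12261962890625, 198.3207244873047), (13.59869384765625, 18.406312942504883), 15.945395469665527) [[ 508.70547232 -426.68543306]]
sec ((343.3299560546875, 171.1899871826172), (13.435029029846191, 18.10193634033203), 8.130102157592773) [[ 598.64442245 -275.37095694]]
```

View pics/w7.png

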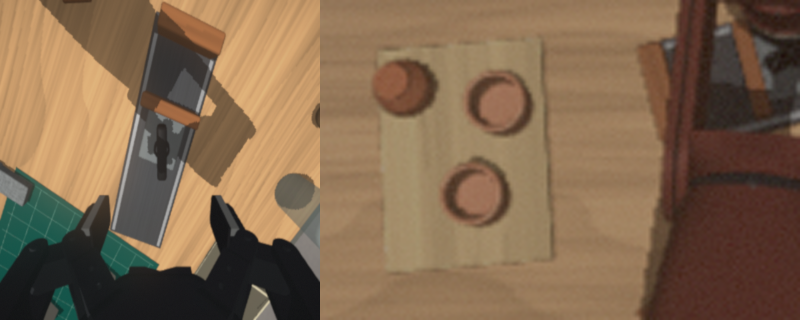

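Both cups stand on the board. The knob bar is parallel to the tool's x axis, at about (161,152) in the resized wrist picture.

```bash
python3 - <<'E'
from h import *
f=wcam();o=env.observe();p=ray(f,[(259,150),(258,182),(259,213)],102);print(p)
for q in [p[1],(586,28.5)]: print(np.array(o["tcp_rot"]).T@(np.r_[q,72]-o["ee_pos"]))
E
```

```text
[[566.61809659  56.67108461]
 [581.71463586  31.26702717]
 [599.00252982   5.83078106]]
[ 2.34414952  2.21317544 94.94092852]
[-2.28495289  4.35611641 94.94122634]
```

>>> {"method": "servo_tool", "body": {"deltas": [[[0, 0.3, 3], [0, 0, 0], 1], [[0, 0, 3], [0, 0, 0], 1], [[0, 0, 2], [0, 0, 0], 1], [[0, 0, 1.5], [0, 0, 0], 1], [[0, 0, 0], [0, 0, 0], 1], [[0, 0, 0], [0, 0, 0], 0]], "grip_force": 50}}

```text
clock: 18.88
ee_pos: [582.9, 29.7, 71.2]
tcp_rot: [[-0.535, 0.845, -0.002], [0.845, 0.535, 0.0], [0.001, -0.002, -1.0]]
contact_force: [-0.0, 0.3, 1.6]
grip_width: 75.6
finger_force: 0.0
```

>>> {"method": "servo_tool", "body": {"deltas": [[[0, 0, 0], [0, 0, 0], -0.3], [[0, 0, 0], [0, 0, 0], -0.5], [[0, 0, 0], [0, 0, 0], -0.6], [[0, 0, 0], [0, 0, 0], -0.7], [[0, 0, 0], [0, 0, 0], -0.8], [[0, 0, 0], [0, 0, 0], -1], [[0, 0, 0], [0, 0, 0], -1]]}}

```text
clock: 19.47
ee_pos: [583.8, 29.5, 72.1]
tcp_rot: [[-0.535, 0.845, 0.0], [0.845, 0.535, -0.0], [-0.0, 0.0, -1.0]]
contact_force: [-1.2, -0.5, 0.0]
grip_width: -0.2
finger_force: 0.0
```

Again the fingers shut on nothing, here above the bar. The real fingertips sit about 30 mm behind the reported TCP, which also explains the high cup grip. I'll go about 25 mm lower.

>>> {"method": "servo_tool", "body": {"deltas": [[[0, 0, -2], [0, 0, 0], 0], [[0, 0, 0], [0, 0, 0], 0], [[0, 0, 0], [0, 0, 0], 0], [[0, 0, 0], [0, 0, 0], 0], [[0, 0, 2], [0, 0, 0], 0], [[0, 0, 1.5], [0, 0, 0], 0], [[0, 0, 1.0], [0, 0, 0], 0], [[0, 0, 0], [0, 0, 0], 0]], "grip_force": 60}}

```text
clock: 20.13
ee_pos: [580.9, 29.7, 43.3]
tcp_rot: [[-0.535, 0.845, -0.006], [0.845, 0.535, 0.0], [0.004, -0.005, -1.0]]
contact_force: [-0.8, -0.1, -0.4]
grip_width: 42.8
finger_force: 0.0
```

>>> {"method": "servo_tool", "body": {"deltas": [[[0, 0, 0], [0, 0, 0], -0.3], [[0, 0, 0], [0, 0, 0], -0.5], [[0, 0, 0], [0, 0, 0], -0.6], [[0, 0, 0], [0, 0, 0], -0.7], [[0, 0, 0], [0, 0, 0], -0.8], [[0, 0, 0], [0, 0, 0], -1], [[0, 0, 0], [0, 0, 0], -1]]}}

```text
clock: 20.72
ee_pos: [583.6, 28.9, 48.1]
tcp_rot: [[-0.536, 0.844, -0.0], [0.844, 0.536, -0.001], [-0.001, -0.001, -1.0]]
contact_force: [-4.5, -1.6, 4.7]
grip_width: 13.4
finger_force: 60.2
```

>>> {"method": "servo_tool", "body": {"deltas": [[[0, 0, 0], [0, 0, -0.1], -1], [[0, 0, 0], [0, 0, -0.1], -1], [[0, 0, 0], [0, 0, -0.1], -1], [[0, 0, 0], [0, 0, -0.1], -1], [[0, 0, 0], [0, 0, -0.1], -1], [[0, 0, 0], [0, 0, -0.1], -1]]}}

```text
clock: 21.22
ee_pos: [583.6, 28.8, 48.0]
tcp_rot: [[-0.921, 0.391, -0.0], [0.391, 0.921, -0.001], [-0.0, -0.001, -1.0]]
contact_force: [-3.5, -3.4, 4.8]
grip_width: 13.8
finger_force: 60.2
```

>>> {"method": "servo_tool", "body": {"deltas": [[[0, 0, 0], [0, 0, -0.1], -1], [[0, 0, 0], [0, 0, -0.1], -1], [[0, 0, 0], [0, 0, -0.1], -1], [[0, 0, 0], [0, 0, -0.1], -1], [[0, 0, 0], [0, 0, -0.1], -1], [[0, 0, 0], [0, 0, -0.1], -1], [[0, 0, 0], [0, 0, 0], -1], [[0, 0, 0], [0, 0, 0], -1]]}}

```text
clock: 21.88
ee_pos: [583.5, 28.7, 48.0]
tcp_rot: [[-0.981, -0.194, -0.0], [-0.194, 0.981, -0.001], [0.001, -0.001, -1.0]]
contact_force: [-5.0, -4.2, 4.7]
grip_width: 13.7
finger_force: 60.3
```

```bash
python3 - <<'E'
from h import *
o=env.observe();print({k:np.round(o[k],2).tolist() for k in("ee_pos","tcp_rot","contact_force","ft_torque","grip_width","joint_positions")})
E
```

```text
{'ee_pos': [583.46, 28.68, 48.05], 'tcp_rot': [[-0.98, -0.19, -0.0], [-0.19, 0.98, -0.0], [0.0, -0.0, -1.0]], 'contact_force': [-5.0, -4.17, 4.75], 'ft_torque': [-0.45, 0.86, 0.13], 'grip_width': 13.69, 'joint_positions': [-4.87, 15.79, 100.66, -0.09, 63.57, -105.99]}
```

>>> {"method": "servo_tool", "body": {"deltas": [[[0, -0.5, 0], [0, 0, 0], -1], [[-0.04, -1, 0], [0, 0, 0], -1], [[-0.05, -1, 0], [0, 0, 0], -1], [[-0.05, -1, 0], [0, 0, 0], -1], [[-0.05, -1, 0], [0, 0, 0], -1], [[-0.05, -1, 0], [0, 0, 0], -1], [[-0.05, -1, 0], [0, 0, 0], -1], [[-0.05, -1, 0], [0, 0, 0], -1]]}}

```text
clock: 22.55
ee_pos: [601.5, -43.8, 48.0]
tcp_rot: [[-0.981, -0.193, -0.0], [-0.193, 0.981, 0.0], [0.0, 0.0, -1.0]]
contact_force: [-4.9, 1.5, 5.0]
grip_width: 13.7
finger_force: 60.4
```

>>> {"method": "servo_tool", "body": {"deltas": [[[0, 0, 0], [0, 0, 0], -1], [[0, 0, 0], [0, 0, 0], -1], [[0, 0, 0], [0, 0, 0], -1], [[0, 0, 0], [0, 0, 0], -1]]}}

```text
clock: 22.88
ee_pos: [601.7, -44.4, 48.1]
tcp_rot: [[-0.981, -0.193, 0.001], [-0.193, 0.981, -0.002], [-0.0, -0.002, -1.0]]
contact_force: [-5.2, -2.9, 5.9]
grip_width: 13.3
finger_force: 60.4
```

```bash
python3 - <<'E'
from h import *
o=env.observe();print({k:np.round(o[k],2).tolist() for k in("ee_pos","contact_force","ft_torque","grip_width")})
E
```

```text
{'ee_pos': [601.69, -44.43, 48.05], 'contact_force': [-5.16, -2.94, 5.92], 'ft_torque': [-0.4, 0.83, 0.01], 'grip_width': 13.25}
```

>>> {"method": "servo_tool", "body": {"deltas": [[[0, 0, 0], [0, 0, 0], -0.3], [[0, 0, 0], [0, 0, 0], 0], [[0, 0, 0], [0, 0, 0], 0], [[0, 0, 0], [0, 0, 0], 0], [[0, 0, -2], [0, 0, 0], 0], [[0, 0, -3.5], [0, 0, 0], 0], [[0, 0, -3.5], [0, 0, 0], 0], [[0, 0, -3.5], [0, 0, 0.1], 1]]}}

```text
clock: 23.55
ee_pos: [601.0, -43.1, 172.8]
tcp_rot: [[-0.996, -0.095, -0.001], [-0.095, 0.996, 0.0], [0.001, 0.0, -1.0]]
contact_force: [0.9, 0.3, 0.1]
grip_width: 53.6
finger_force: 0.0
```

>>> {"method": "servo_tool", "body": {"deltas": [[[0, 0, -1], [0, 0, 0.12], 1], [[0, 0, -1], [0, 0, 0.12], 1], [[0, 0, -1], [0, 0, 0.12], 1], [[0, 0, -1], [0, 0, 0.12], 1], [[0, 0, -1], [0, 0, 0.12], 1], [[0, 0, -1], [0, 0, 0.12], 1], [[0, 0, -1], [0, 0, 0.12], 1], [[0, 0, -1], [0, 0, 0.12], 1]]}}

```text
clock: 24.22
ee_pos: [601.5, -43.2, 252.3]
tcp_rot: [[-0.644, 0.765, 0.0], [0.765, 0.644, 0.0], [-0.0, 0.0, -1.0]]
contact_force: [-0.4, -0.3, 0.1]
grip_width: 85.8
finger_force: 0.0
```

>>> {"method": "servo_tool", "body": {"deltas": [[[0, 0, 0], [0, 0, 0.12], 1], [[0, 0, 0], [0, 0, 0.12], 1], [[0, 0, 0], [0, 0, 0.12], 1], [[0, 0, 0], [0, 0, 0.12], 1], [[0, 0, 0], [0, 0, 0.12], 1], [[0, 0, 0], [0, 0, 0.12], 1], [[0, 0, 0], [0, 0, 0.12], 1], [[0, 0, 0], [0, 0, 0], 1]]}}

```text
clock: 24.88
ee_pos: [601.5, -43.2, 251.8]
tcp_rot: [[0.139, 0.99, 0.0], [0.99, -0.139, 0.0], [0.0, 0.0, -1.0]]
contact_force: [0.4, -0.7, -0.1]
grip_width: 85.6
finger_force: 0.0
```

>>> {"method": "servo_tool", "body": {"deltas": [[[-3, 0, 0], [0, 0, 0], 1], [[-3, 0, 0], [0, 0, 0], 1], [[-3, 0, 0], [0, 0, 0], 1], [[-3, 0, 0], [0, 0, 0], 1], [[-3, 0, 0], [0, 0, 0], 1], [[0, 0, 0], [0, 0, 0], 1], [[0, 0, 0], [0, 0, 0], 1], [[0, 0, 0], [0, 0, 0], 1]]}}

```text
clock: 25.55
ee_pos: [581.3, -191.6, 251.8]
tcp_rot: [[0.133, 0.991, 0.0], [0.991, -0.133, 0.001], [0.001, -0.0, -1.0]]
contact_force: [0.1, 0.2, 0.1]
grip_width: 85.3
finger_force: 0.0
```

```bash
cat >> h.py <<'E'
def sections():
    f=wcam();o=env.observe();R=np.array(o["tcp_rot"]);im=f["frame"];cv2.imwrite("pics/last.png",im)
    print("tcp",np.round(o["ee_pos"],1),"yaw y",np.degrees(np.arctan2(R[1,1],R[0,1])).round(1))
    for b in blobs(im,(0,0,165),(45,60,255),800,(0,0,512,330)):
        w=ray(f,b[:,0].astype(float),62).astype(np.float32);r=cv2.minAreaRect(w)
        print(cv2.boundingRect(b),"centre",np.round(r[0],1),"size",np.round(r[1],1),"ang",round(r[2],1),"tool shift",(R.T@(np.r_[r[0],0]-o["ee_pos"])).round(1))
E
python3 -c "from h import *;sections()"
```

```text
tcp [ 581.5 -191.1  251.8] yaw y -7.6
(254, 198, 44, 30) centre [ 598.9 -276.2] size [44.  60.6] ang 79.0 tool shift [-82.2  28.6 251.8]
(383, 189, 43, 39) centre [ 783.3 -293.3] size [59.8 58.1] ang 70.0 tool shift [-74.8 213.6 251.8]
(414, 13, 98, 144) centre [ 857.4 -140.6] size [127.8 157.7] ang 0.1 tool shift [ 86.4 266.8 251.9]
```

View pics/last.png

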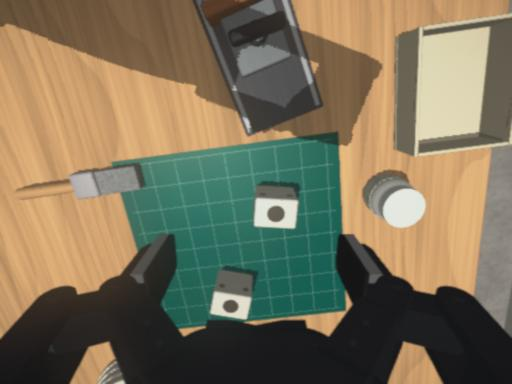

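Section 1 is centred at (276,207) in the image, world (599,-276), with its long axis about -11°. Section 2 is at (232,295). I'll approach section 1.

>>> {"method": "servo_tool", "body": {"deltas": [[[0, 0, 0], [0, 0, 0.06], 1], [[-2.7, 1.1, 2], [0, 0, 0], 1], [[-2.7, 1.1, 3], [0, 0, 0], 1], [[-2.6, 1.1, 3], [0, 0, 0], 1], [[0, 0, 3], [0, 0, 0], 1], [[0, 0, 3], [0, 0, 0], 1], [[0, 0, 3], [0, 0, 0], 1], [[0, 0, 0], [0, 0, 0], 1]]}}

```text
clock: 26.27
ee_pos: [594.0, -272.7, 74.2]
tcp_rot: [[0.191, 0.981, -0.01], [0.982, -0.191, 0.007], [0.005, -0.012, -1.0]]
contact_force: [-1.7, 1.6, -1.5]
grip_width: 85.4
finger_force: 0.0
```

>>> {"method": "servo_tool", "body": {"deltas": [[[0, 0, 2.5], [0, 0, 0], 1], [[0, 0, 2], [0, 0, 0], 1], [[0, 0, 1.5], [0, 0, 0], 1], [[0, 0, 1], [0, 0, 0], 1], [[0, 0, 0.7], [0, 0, 0], 1], [[0, 0, 0], [0, 0, 0], 1], [[0, 0, 0], [0, 0, 0], 1], [[0, 0, 0], [0, 0, 0], 1]]}}

```text
clock: 26.93
ee_pos: [599.1, -277.3, 6.5]
tcp_rot: [[0.194, 0.981, 0.002], [0.981, -0.194, -0.001], [-0.001, 0.002, -1.0]]
contact_force: [0.2, -0.0, 0.4]
grip_width: 85.5
finger_force: 0.0
```

>>> {"method": "servo_tool", "body": {"deltas": [[[0, 0, 0], [0, 0, 0], 0.6], [[0, 0, 0], [0, 0, 0], 0.5], [[0, 0, 0], [0, 0, 0], 0.4], [[0, 0, 0], [0, 0, 0], 0.3], [[0, 0, 0], [0, 0, 0], 0.3], [[0, 0, 0], [0, 0, 0], -1], [[0, 0, 0], [0, 0, 0], -1]], "grip_force": 50}}

```text
clock: 27.52
ee_pos: [599.0, -277.4, 6.5]
tcp_rot: [[0.194, 0.981, 0.002], [0.981, -0.194, -0.001], [-0.001, 0.002, -1.0]]
contact_force: [-1.3, 0.4, 6.0]
grip_width: 60.7
finger_force: 55.3
```

>>> {"method": "servo_tool", "body": {"deltas": [[[0, 0, -1], [0, 0, 0], -1], [[0, 0, -2.5], [0, 0, 0], -1], [[0, 0, -3], [0, 0, 0], -1], [[0, 0, -3], [0, 0, 0], -1], [[0, 0, -2.5], [0, 0, -0.11], -1], [[0, 0, -2], [0, 0, -0.11], -1], [[0, 0, 0], [0, 0, -0.11], -1], [[0, 0, 0], [0, 0, -0.11], -1]]}}

```text
clock: 28.18
ee_pos: [599.1, -277.4, 147.8]
tcp_rot: [[-0.248, 0.969, 0.003], [0.969, 0.248, -0.002], [-0.003, 0.003, -1.0]]
contact_force: [0.4, 0.0, -2.0]
grip_width: 61.0
finger_force: 54.9
```

>>> {"method": "servo_tool", "body": {"deltas": [[[0, 0, 0], [0, 0, 0], -1], [[2, 0.3, 0], [0, 0, 0], -1], [[3, 0.45, 0], [0, 0, 0], -1], [[3, 0.45, 0], [0, 0, 0], -1], [[3, 0.45, 0], [0, 0, 0], -1], [[3, 0.45, 0], [0, 0, 0], -1], [[3, 0.45, 0], [0, 0, 0], -1], [[3, 0.45, 0], [0, 0, 0], -1]]}}

```text
clock: 28.85
ee_pos: [577.7, -74.0, 144.4]
tcp_rot: [[-0.239, 0.971, -0.001], [0.971, 0.239, 0.0], [0.001, -0.001, -1.0]]
contact_force: [0.3, 1.1, -1.9]
grip_width: 61.1
finger_force: 54.9
```

>>> {"method": "servo_tool", "body": {"deltas": [[[3, 0.45, 0], [0, 0, 0], -1], [[3, 0.45, 0], [0, 0, 0], -1], [[3, 0.45, 0], [0, 0, 0], -1], [[3, 0.45, 0], [0, 0, 0], -1], [[3, 0.45, 0], [0, 0, 0], -1], [[2, 0.3, 0], [0, 0, 0], -1], [[0, 0, 0], [0, 0, 0], -1], [[0, 0, 0], [0, 0, 0], -1]]}}

```text
clock: 29.52
ee_pos: [561.5, 96.6, 144.5]
tcp_rot: [[-0.242, 0.97, -0.001], [0.97, 0.242, -0.0], [0.0, -0.001, -1.0]]
contact_force: [-0.9, -0.0, -2.2]
grip_width: 60.8
finger_force: 54.9
```

```bash
cat >> h.py <<'E'
def state(tgt=None):
    o=env.observe();R=np.array(o["tcp_rot"])
    print("tcp",np.round(o["ee_pos"],1),"yaw y",np.degrees(np.arctan2(R[1,1],R[0,1])).round(1),"w",round(o["grip_width"],1),"F",np.round(o["contact_force"],1),"M",np.round(o["ft_torque"],2),"J",np.round(o["joint_positions"]))
    if tgt is not None: print("tool shift",(R.T@(np.array(tgt)-o["ee_pos"])).round(1))
E
python3 -c "from h import *;state((560,125,24))"
```

```text
tcp [561.5  96.6 144.5] yaw y 14.0 w 60.8 F [-0.9 -0.  -2.2] M [-0.03  0.03 -0.  ] J [  2.   8.  99.  -0.  74. -12.]
tool shift [ 27.9   5.6 120.5]
```

>>> {"method": "servo_tool", "body": {"deltas": [[[1.2, 0.3, 1.5], [0, 0, 0], -1], [[1.2, 0.3, 2.5], [0, 0, 0], -1], [[0, 0, 2.5], [0, 0, 0], -1], [[0, 0, 2.5], [0, 0, 0], -1], [[0, 0, 1.5], [0, 0, 0], -1], [[0, 0, 1], [0, 0, 0], -1], [[0, 0, 0.5], [0, 0, 0], -1], [[0, 0, 0], [0, 0, 0], -1]]}}

```text
clock: 30.18
ee_pos: [561.6, 119.4, 24.0]
tcp_rot: [[-0.241, 0.971, -0.002], [0.971, 0.241, -0.0], [0.0, -0.002, -1.0]]
contact_force: [-0.7, 0.5, -2.6]
grip_width: 60.8
finger_force: 54.9
```

>>> {"method": "servo_tool", "body": {"deltas": [[[0, 0, 0], [0, 0, 0], -1], [[0, 0, 0], [0, 0, 0], -1]]}}

```text
clock: 30.35
ee_pos: [563.5, 120.1, 26.5]
tcp_rot: [[-0.242, 0.97, 0.002], [0.97, 0.242, 0.0], [-0.0, 0.002, -1.0]]
contact_force: [0.2, 0.1, -1.4]
grip_width: 61.0
finger_force: 54.9
```

>>> {"method": "servo_tool", "body": {"deltas": [[[0, 0, 0.3], [0, 0, 0], -1], [[0, 0, 0], [0, 0, 0], -1], [[0, 0, 0], [0, 0, 0], 0.5], [[0, 0, 0], [0, 0, 0], 0.7], [[0, 0, 0], [0, 0, 0], 1], [[0, 0, 0], [0, 0, 0], 1], [[0, 0, 0], [0, 0, 0], 1], [[0, 0, 0], [0, 0, 0], 1]]}}

```text
clock: 31.02
ee_pos: [562.3, 120.4, 22.1]
tcp_rot: [[-0.243, 0.97, 0.0], [0.97, 0.243, 0.0], [-0.0, 0.0, -1.0]]
contact_force: [0.4, -0.3, 0.6]
grip_width: 85.1
finger_force: 0.0
```

>>> {"method": "servo_tool", "body": {"deltas": [[[0, 0, -2], [0, 0, 0], 1], [[0, 0, -3], [0, 0, 0], 1], [[0, 0, -3.5], [0, 0, 0], 1], [[0, 0, -3.5], [0, 0, 0], 1], [[0, 0, -3.5], [0, 0, 0], 1], [[-2, -0.5, -3.5], [0, 0, 0], 1], [[-3, -0.5, -3], [0, 0, 0], 1], [[-3.4, -1, 0], [0, 0, 0.11], 1]]}}

```text
clock: 31.68
ee_pos: [567.1, 34.9, 249.7]
tcp_rot: [[-0.138, 0.99, 0.013], [0.99, 0.138, -0.001], [-0.002, 0.013, -1.0]]
contact_force: [1.8, 0.1, 0.7]
grip_width: 85.4
finger_force: 0.0
```

>>> {"method": "servo_tool", "body": {"deltas": [[[-3.4, -1, 0], [0, 0, 0.11], 1], [[-3.4, -0.5, 0], [0, 0, 0.11], 1], [[-3.4, -0.5, 0], [0, 0, 0.11], 1], [[-3.4, -0.5, 0], [0, 0, 0.11], 1], [[-3.4, 0, 0], [0, 0, 0], 1], [[-3.4, 0, 0], [0, 0, 0], 1], [[-3.4, 0, 0], [0, 0, 0], 1], [[-3.4, 0, 0], [0, 0, 0], 1]]}}

```text
clock: 32.35
ee_pos: [492.7, -231.4, 241.4]
tcp_rot: [[0.3, 0.954, 0.0], [0.954, -0.3, -0.0], [-0.0, 0.0, -1.0]]
contact_force: [0.8, 0.0, 0.6]
grip_width: 85.6
finger_force: 0.0
```

>>> {"method": "servo_tool", "body": {"deltas": [[[-3.4, 0, 0], [0, 0, 0], 1], [[-3.4, 0, 0], [0, 0, 0], 1], [[-3.4, 0, 0], [0, 0, 0], 1], [[-3.4, 0, 0], [0, 0, 0], 1], [[0, 0, 0], [0, 0, 0], 1], [[0, 0, 0], [0, 0, 0], 1], [[0, 0, 0], [0, 0, 0], 1]]}}

```text
clock: 32.93
ee_pos: [452.5, -359.4, 241.0]
tcp_rot: [[0.301, 0.954, -0.0], [0.954, -0.301, 0.001], [0.001, -0.0, -1.0]]
contact_force: [0.6, 0.8, 0.0]
grip_width: 85.4
finger_force: 0.0
```

```bash
python3 - <<'E'
from h import *
sections()
g=env.grab_frame("top")
for b in blobs(g["frame"],(0,0,140),(40,70,255),80,(200,145,415,245)): print("sec",cv2.minAreaRect(b),ray(g,cv2.minAreaRect(b)[0],62),ray(g,cv2.minAreaRect(b)[0],78))
E
```

```text
tcp [ 452.8 -358.9  241.2] yaw y -17.4
(176, 303, 106, 27) centre [ 334.1 -586. ] size [ 46.3 169.1] ang 78.6 tool shift [-252.4  -45.1  241. ]
(287, 178, 46, 32) centre [ 508.1 -427.7] size [43.7 60.8] ang 70.8 tool shift [-49.3  73.4 241.1]
sec ((219.0000457763672, 183.50001525878906), (18.432706832885742, 13.824529647827148), 75.96376037597656) [[564.90822444 123.3163318 ]] [[562.38082535 121.97218396]]
```

Section 1 stands at (562,122), square in the bed. Section 2 is at (508,-428), long axis about -19°.

>>> {"method": "servo_tool", "body": {"deltas": [[[0, 0, 0], [0, 0, 0.03], 1], [[-1.6, 2.5, 2], [0, 0, 0], 1], [[-1.6, 2.5, 3], [0, 0, 0], 1], [[-1.5, 2.5, 3], [0, 0, 0], 1], [[0, 0, 3], [0, 0, 0], 1], [[0, 0, 2.5], [0, 0, 0], 1], [[0, 0, 2], [0, 0, 0], 1], [[0, 0, 0], [0, 0, 0], 1]]}}

```text
clock: 33.7
ee_pos: [505.7, -424.0, 80.6]
tcp_rot: [[0.327, 0.945, -0.007], [0.945, -0.327, 0.007], [0.005, -0.009, -1.0]]
contact_force: [-0.1, 1.8, -0.6]
grip_width: 85.2
finger_force: 0.0
```

>>> {"method": "servo_tool", "body": {"deltas": [[[0, 0, 2.5], [0, 0, 0], 1], [[0, 0, 2], [0, 0, 0], 1], [[0, 0, 1.5], [0, 0, 0], 1], [[0, 0, 1.3], [0, 0, 0], 1], [[0, 0, 0.7], [0, 0, 0], 1], [[0, 0, 0], [0, 0, 0], 1], [[0, 0, 0], [0, 0, 0], 1], [[0, 0, 0], [0, 0, 0], 1]]}}

```text
clock: 34.37
ee_pos: [508.5, -429.2, 8.2]
tcp_rot: [[0.329, 0.944, 0.001], [0.944, -0.329, -0.002], [-0.001, 0.002, -1.0]]
contact_force: [-0.5, -0.2, 0.3]
grip_width: 85.6
finger_force: 0.0
```

>>> {"method": "servo_tool", "body": {"deltas": [[[0, 0, 0], [0, 0, 0], 0.6], [[0, 0, 0], [0, 0, 0], 0.5], [[0, 0, 0], [0, 0, 0], 0.4], [[0, 0, 0], [0, 0, 0], 0.3], [[0, 0, 0], [0, 0, 0], 0.3], [[0, 0, 0], [0, 0, 0], -1], [[0, 0, 0], [0, 0, 0], -1]], "grip_force": 50}}

```text
clock: 34.95
ee_pos: [508.4, -429.2, 8.3]
tcp_rot: [[0.329, 0.944, 0.001], [0.944, -0.329, -0.002], [-0.001, 0.002, -1.0]]
contact_force: [-0.2, 0.5, 6.1]
grip_width: 60.5
finger_force: 55.1
```

>>> {"method": "servo_tool", "body": {"deltas": [[[0, 0, -1], [0, 0, 0], -1], [[0, 0, -2.5], [0, 0, 0], -1], [[0, 0, -3], [0, 0, -0.09], -1], [[0, 0, -3], [0, 0, -0.1], -1], [[0, 0, -2.5], [0, 0, -0.1], -1], [[0, 0, -2], [0, 0, -0.1], -1], [[0, 0, 0], [0, 0, -0.1], -1], [[0, 0, 0], [0, 0, -0.09], -1]]}}

```text
clock: 35.62
ee_pos: [508.5, -429.1, 149.5]
tcp_rot: [[-0.247, 0.969, 0.003], [0.969, 0.247, -0.003], [-0.003, 0.002, -1.0]]
contact_force: [0.1, -0.2, -1.5]
grip_width: 60.7
finger_force: 54.9
```

>>> {"method": "servo_tool", "body": {"deltas": [[[0, 0, 0], [0, 0, 0], -1], [[2, 0.8, 0], [0, 0, 0], -1], [[3, 1.2, 0], [0, 0, 0], -1], [[3, 1.2, 0], [0, 0, 0], -1], [[3, 1.2, 0], [0, 0, 0], -1], [[3, 1.2, 0], [0, 0, 0], -1], [[3, 1.2, 0], [0, 0, 0], -1], [[3, 1.2, 0], [0, 0, 0], -1]]}}

```text
clock: 36.28
ee_pos: [536.1, -213.1, 146.2]
tcp_rot: [[-0.239, 0.971, -0.001], [0.971, 0.239, 0.001], [0.001, -0.001, -1.0]]
contact_force: [0.5, -0.4, -1.4]
grip_width: 60.5
finger_force: 54.9
```

>>> {"method": "servo_tool", "body": {"deltas": [[[3, 1.2, 0], [0, 0, 0], -1], [[3, 1.2, 0], [0, 0, 0], -1], [[3, 1.2, 0], [0, 0, 0], -1], [[3, 1.2, 0], [0, 0, 0], -1], [[3, 1.2, 0], [0, 0, 0], -1], [[3, 1.2, 0], [0, 0, 0], -1], [[3, 1.2, 0], [0, 0, 0], -1], [[2, 0.8, 0], [0, 0, 0], -1]]}}

```text
clock: 36.95
ee_pos: [569.6, 33.5, 146.3]
tcp_rot: [[-0.241, 0.971, -0.001], [0.971, 0.241, 0.001], [0.001, -0.001, -1.0]]
contact_force: [0.8, -0.3, -1.3]
grip_width: 60.9
finger_force: 54.9
```

>>> {"method": "servo_tool", "body": {"deltas": [[[0, 0, 0], [0, 0, 0], -1], [[0, 0, 0], [0, 0, 0], -1], [[0, 0, 0], [0, 0, 0], -1]]}}

```text
clock: 37.2
ee_pos: [569.8, 30.1, 146.3]
tcp_rot: [[-0.241, 0.97, -0.001], [0.97, 0.241, -0.0], [-0.0, -0.001, -1.0]]
contact_force: [0.5, 0.6, -1.4]
grip_width: 60.9
finger_force: 55.0
```

```bash
python3 - <<'E'
from h import *
state((575,70.5,25))
g=env.grab_frame("top")
for b in blobs(g["frame"],(0,0,140),(40,70,255),80,(200,145,415,245)): print("sec",cv2.minAreaRect(b),ray(g,cv2.minAreaRect(b)[0],78))
E
```

```text
tcp [569.8  30.1 146.3] yaw y 14.0 w 60.9 F [ 0.5  0.6 -1.4] M [-0.02 -0.04  0.01] J [ -5.   8.  99.  -0.  74. -19.]
tool shift [ 37.9  15.  121.3]
```

>>> {"method": "servo_tool", "body": {"deltas": [[[1.2, 0.5, 0], [0, 0, 0], -1], [[1.2, 0.5, 1.5], [0, 0, 0], -1], [[1.2, 0.5, 2.5], [0, 0, 0], -1], [[0, 0, 2.5], [0, 0, 0], -1], [[0, 0, 2.5], [0, 0, 0], -1], [[0, 0, 1.5], [0, 0, 0], -1], [[0, 0, 1], [0, 0, 0], -1], [[0, 0, 0.4], [0, 0, 0], -1]]}}

```text
clock: 37.92
ee_pos: [574.8, 68.7, 25.8]
tcp_rot: [[-0.241, 0.971, -0.003], [0.971, 0.241, 0.0], [0.001, -0.003, -1.0]]
contact_force: [-0.6, -0.2, -2.8]
grip_width: 60.6
finger_force: 54.9
```

>>> {"method": "servo_tool", "body": {"deltas": [[[0, 0, 0], [0, 0, 0], -1], [[0, 0, 0], [0, 0, 0], -1], [[0, 0, 0], [0, 0, 0], -1]]}}

```text
clock: 38.17
ee_pos: [577.5, 68.9, 29.4]
tcp_rot: [[-0.242, 0.97, 0.003], [0.97, 0.242, -0.0], [-0.001, 0.003, -1.0]]
contact_force: [-0.2, 1.1, -1.3]
grip_width: 60.9
finger_force: 54.9
```

>>> {"method": "servo_tool", "body": {"deltas": [[[0, 0, 0.4], [0, 0, 0], -1], [[0, 0, 0], [0, 0, 0], -1], [[0, 0, 0], [0, 0, 0], 0.5], [[0, 0, 0], [0, 0, 0], 0.7], [[0, 0, 0], [0, 0, 0], 1], [[0, 0, 0], [0, 0, 0], 1], [[0, 0, 0], [0, 0, 0], 1], [[0, 0, 0], [0, 0, 0], 1]]}}

```text
clock: 38.83
ee_pos: [576.1, 69.1, 23.9]
tcp_rot: [[-0.243, 0.97, 0.0], [0.97, 0.243, -0.0], [-0.0, 0.0, -1.0]]
contact_force: [0.2, 0.8, 0.2]
grip_width: 85.2
finger_force: 0.0
```

>>> {"method": "servo_tool", "body": {"deltas": [[[0, 0, -2], [0, 0, 0], 1], [[0, 0, -3], [0, 0, 0], 1], [[0, 0, -3.5], [0, 0, 0], 1], [[0, 0, -3.5], [0, 0, 0], 1], [[0, 0, -2], [0, 0, 0], 1], [[-3.5, 0, 0], [0, 0, 0], 1], [[-3.5, 0, 0], [0, 0, 0], 1], [[-3.5, 0, 0], [0, 0, 0], 1]]}}

```text
clock: 39.5
ee_pos: [602.2, -33.4, 164.9]
tcp_rot: [[-0.244, 0.97, 0.002], [0.97, 0.244, -0.0], [-0.001, 0.002, -1.0]]
contact_force: [0.7, -0.3, -0.3]
grip_width: 85.7
finger_force: 0.0
```

>>> {"method": "servo_tool", "body": {"deltas": [[[-1.2, 0, 0], [0, 0, 0], 1], [[0, 0, 0], [0, 0, 0], 1], [[0, 0, 0], [0, 0, 0], 1], [[0, 0, 0], [0, 0, 0], 1]]}}

```text
clock: 39.83
ee_pos: [604.1, -43.4, 163.5]
tcp_rot: [[-0.243, 0.97, -0.001], [0.97, 0.243, 0.001], [0.001, -0.001, -1.0]]
contact_force: [-0.1, 0.0, -0.1]
grip_width: 85.2
finger_force: 0.0
```

```bash
python3 -c "
from h import *
sections();state((601.7,-44.4,48))"
```

```text
tcp [604.1 -43.1 163.5] yaw y 14.1
(396, 229, 116, 65) centre [851.9 -98. ] size [ 76.5 117.9] ang 90.0 tool shift [-113.7  227.1  163.3]
tcp [604.1 -43.1 163.5] yaw y 14.1 w 85.2 F [ 0.2  0.4 -0.5] M [-0.05 -0.03 -0.  ] J [-12.  11.  92.   0.  76. -26.]
tool shift [ -0.8  -2.6 115.5]
```

View pics/last.png

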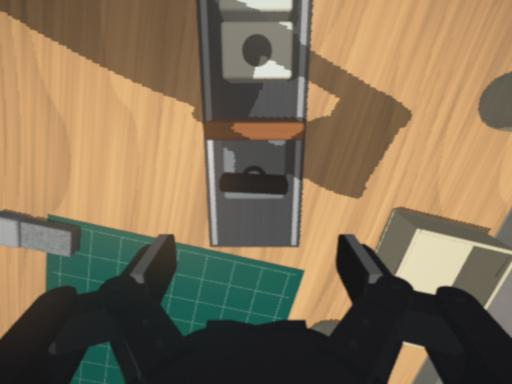

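The sections stand square in the middle, the nearer one at (257,50). The knob bar lies across the bed at (254,183). Next I'll grip the knob.

>>> {"method": "servo_tool", "body": {"deltas": [[[0, -0.2, 0], [0, 0, -0.12], 1], [[0, 0, 0], [0, 0, -0.12], 1], [[0, 0, 0], [0, 0, -0.12], 1], [[0, 0, 0], [0, 0, -0.12], 1], [[0, 0, 0], [0, 0, -0.12], 1], [[0, 0, 0], [0, 0, -0.12], 1], [[0, 0, 0], [0, 0, -0.12], 1], [[0, 0, 0], [0, 0, -0.12], 1]]}}

```text
clock: 40.55
ee_pos: [602.3, -43.2, 163.8]
tcp_rot: [[-0.937, 0.35, -0.0], [0.35, 0.937, 0.0], [0.0, 0.0, -1.0]]
contact_force: [0.1, -0.2, -0.1]
grip_width: 85.2
finger_force: 0.0
```

>>> {"method": "servo_tool", "body": {"deltas": [[[0, 0, 0], [0, 0, -0.12], 0.2], [[0, 0, 0], [0, 0, -0.12], 0], [[0, 0, 0], [0, 0, -0.12], 0], [[0, 0, 0], [0, 0, -0.12], 0], [[0, 0, 0], [0, 0, -0.08], 0], [[0, 0, 0], [0, 0, 0], 0], [[0, 0, 0], [0, 0, 0], 0], [[0, 0, 0], [0, 0, 0], 0]]}}

```text
clock: 41.22
ee_pos: [602.4, -44.0, 163.8]
tcp_rot: [[-0.981, -0.192, -0.0], [-0.192, 0.981, 0.0], [0.0, 0.0, -1.0]]
contact_force: [-0.7, 0.4, -1.4]
grip_width: 42.5
finger_force: 0.0
```

```bash
python3 -c "
from h import *
state((601.7,-44.4,48))"
```

```text
tcp [602.4 -44.  163.8] yaw y 101.0 w 42.5 F [-0.7  0.4 -1.4] M [-0.03  0.01 -0.02] J [ -12.   11.   93.    0.   76. -113.]
tool shift [  0.8  -0.2 115.8]
```

>>> {"method": "servo_tool", "body": {"deltas": [[[0, 0, 3], [0, 0, 0], 0], [[0, 0, 3], [0, 0, 0], 0], [[0, 0, 2.5], [0, 0, 0], 0], [[0, 0, 2], [0, 0, 0], 0], [[0, 0, 1.1], [0, 0, 0], 0], [[0, 0, 0], [0, 0, 0], 0], [[0, 0, 0], [0, 0, 0], 0]], "grip_force": 60}}

```text
clock: 41.8
ee_pos: [602.5, -44.8, 47.9]
tcp_rot: [[-0.981, -0.192, -0.001], [-0.192, 0.981, 0.0], [0.001, 0.0, -1.0]]
contact_force: [-0.4, 0.7, -0.2]
grip_width: 42.9
finger_force: 0.0
```

>>> {"method": "servo_tool", "body": {"deltas": [[[0, 0, 0], [0, 0, 0], -0.3], [[0, 0, 0], [0, 0, 0], -0.5], [[0, 0, 0], [0, 0, 0], -0.6], [[0, 0, 0], [0, 0, 0], -0.7], [[0, 0, 0], [0, 0, 0], -0.8], [[0, 0, 0], [0, 0, 0], -1], [[0, 0, 0], [0, 0, 0], -1]]}}

```text
clock: 42.38
ee_pos: [603.8, -45.0, 49.7]
tcp_rot: [[-0.981, -0.193, 0.003], [-0.193, 0.981, -0.0], [-0.003, -0.001, -1.0]]
contact_force: [-0.9, 1.5, 6.4]
grip_width: 13.5
finger_force: 59.8
```

>>> {"method": "servo_tool", "body": {"deltas": [[[0.02, 0.5, 0], [0, 0, 0], -1], [[0.04, 0.7, 0], [0, 0, 0], -1], [[0.04, 0.7, 0], [0, 0, 0], -1], [[0.04, 0.7, 0], [0, 0, 0], -1], [[0.04, 0.7, 0], [0, 0, 0], -1], [[0.02, 0.5, 0], [0, 0, 0], -1], [[0.02, 0.4, 0], [0, 0, 0], -1], [[0, 0, 0], [0, 0, 0], -1]]}}

```text
clock: 43.05
ee_pos: [593.6, -4.0, 49.7]
tcp_rot: [[-0.981, -0.193, 0.003], [-0.193, 0.981, -0.001], [-0.003, -0.001, -1.0]]
contact_force: [0.2, 0.6, 6.7]
grip_width: 13.7
finger_force: 60.0
```

```bash
python3 -c "
from h import *
state()"
```

```text
tcp [593.6  -4.   49.7] yaw y 101.2 w 13.7 F [0.2 0.6 6.7] M [0.04 0.08 0.01] J [  -8.   17.   99.   -0.   64. -109.]
```

Moved 42 mm so far. I'll go on in small steps and watch the force.

>>> {"method": "servo_tool", "body": {"deltas": [[[0.01, 0.3, 0], [0, 0, 0], -1], [[0.01, 0.3, 0], [0, 0, 0], -1], [[0.01, 0.3, 0], [0, 0, 0], -1], [[0, 0, 0], [0, 0, 0], -1]]}}

```text
clock: 43.38
ee_pos: [591.7, 3.9, 49.7]
tcp_rot: [[-0.981, -0.193, 0.003], [-0.193, 0.981, -0.002], [-0.003, -0.002, -1.0]]
contact_force: [-0.1, -2.1, 6.5]
grip_width: 13.7
finger_force: 60.0
```

>>> {"method": "servo_tool", "body": {"deltas": [[[0.01, 0.2, 0], [0, 0, 0], -1], [[0.01, 0.2, 0], [0, 0, 0], -1], [[0, 0, 0], [0, 0, 0], -1]]}}

```text
clock: 43.63
ee_pos: [590.8, 7.5, 49.7]
tcp_rot: [[-0.981, -0.193, 0.003], [-0.193, 0.981, -0.002], [-0.003, -0.003, -1.0]]
contact_force: [0.0, -3.6, 7.3]
grip_width: 14.1
finger_force: 60.0
```

>>> {"method": "servo_tool", "body": {"deltas": [[[0.01, 0.2, 0], [0, 0, 0], -1], [[0, 0, 0], [0, 0, 0], -1]]}}

```text
clock: 43.8
ee_pos: [590.4, 9.4, 49.7]
tcp_rot: [[-0.981, -0.193, 0.004], [-0.193, 0.981, -0.002], [-0.003, -0.003, -1.0]]
contact_force: [-0.5, -3.7, 6.3]
grip_width: 14.0
finger_force: 60.0
```

>>> {"method": "servo_tool", "body": {"deltas": [[[0.01, 0.2, 0], [0, 0, 0], -1], [[0, 0, 0], [0, 0, 0], -1]]}}

```text
clock: 43.97
ee_pos: [590.2, 9.9, 49.7]
tcp_rot: [[-0.981, -0.193, 0.004], [-0.193, 0.981, -0.004], [-0.003, -0.005, -1.0]]
contact_force: [0.6, -8.0, 5.3]
grip_width: 13.4
finger_force: 59.9
```

>>> {"method": "servo_tool", "body": {"deltas": [[[0.01, 0.2, 0], [0, 0, 0], -1], [[0, 0, 0], [0, 0, 0], -1], [[0, 0, 0], [0, 0, 0], -1]]}}

```text
clock: 44.22
ee_pos: [590.2, 10.0, 49.7]
tcp_rot: [[-0.981, -0.193, 0.005], [-0.193, 0.981, -0.007], [-0.004, -0.008, -1.0]]
contact_force: [2.2, -14.5, 3.2]
grip_width: 13.7
finger_force: 59.8
```

>>> {"method": "servo_tool", "body": {"deltas": [[[0.01, 0.2, 0], [0, 0, 0], -1], [[0, 0, 0], [0, 0, 0], -1], [[0, 0, 0], [0, 0, 0], -1]]}}

```text
clock: 44.47
ee_pos: [590.3, 9.9, 49.8]
tcp_rot: [[-0.981, -0.193, 0.006], [-0.193, 0.981, -0.01], [-0.004, -0.011, -1.0]]
contact_force: [4.4, -20.8, 1.7]
grip_width: 13.6
finger_force: 59.6
```

>>> {"method": "servo_tool", "body": {"deltas": [[[0, 0.1, 0], [0, 0, 0], -1], [[0, 0, 0], [0, 0, 0], -1], [[0, 0, 0], [0, 0, 0], -1]]}}

```text
clock: 44.72
ee_pos: [590.3, 10.0, 49.8]
tcp_rot: [[-0.981, -0.192, 0.007], [-0.192, 0.981, -0.011], [-0.004, -0.012, -1.0]]
contact_force: [4.6, -24.1, 0.3]
grip_width: 13.6
finger_force: 59.6
```

>>> {"method": "servo_tool", "body": {"deltas": [[[0, 0, 0], [0, 0, 0.1], -1], [[0, 0, 0], [0, 0, 0.1], -1], [[0, 0, 0], [0, 0, 0.1], -1], [[0, 0, 0], [0, 0, 0.1], -1], [[0, 0, 0], [0, 0, 0.1], -1], [[0, 0, 0], [0, 0, 0.1], -1]]}}

```text
clock: 45.22
ee_pos: [590.2, 9.0, 49.8]
tcp_rot: [[-0.917, 0.4, 0.006], [0.4, 0.917, -0.012], [-0.011, -0.009, -1.0]]
contact_force: [4.3, -27.8, 0.6]
grip_width: 13.7
finger_force: 59.5
```

>>> {"method": "servo_tool", "body": {"deltas": [[[0, 0, 0], [0, 0, 0.1], -1], [[0, 0, 0], [0, 0, 0.1], -1], [[0, 0, 0], [0, 0, 0.1], -1], [[0, 0, 0], [0, 0, 0.1], -1], [[0, 0, 0], [0, 0, 0.1], -1], [[0, 0, 0], [0, 0, 0.1], -1], [[0, 0, 0], [0, 0, 0.05], -1], [[0, 0, 0], [0, 0, 0], -1]]}}

```text
clock: 45.88
ee_pos: [589.4, 8.2, 49.9]
tcp_rot: [[-0.489, 0.872, 0.004], [0.872, 0.489, -0.014], [-0.014, -0.003, -1.0]]
contact_force: [0.8, -30.6, 3.2]
grip_width: 13.7
finger_force: 59.9
```

```bash
python3 -c "
from h import *
state()"
```

```text
tcp [589.4   8.2  49.9] yaw y 29.3 w 13.7 F [  0.8 -30.6   3.2] M [-4.94 -0.05 -0.02] J [ -6.  16. 100.  -1.  64. -35.]
```

>>> {"method": "servo_tool", "body": {"deltas": [[[0, 0, 0], [0, 0, 0.05], -1], [[0, 0, 0], [0, 0, 0.04], -1], [[0, 0, 0], [0, 0, 0], -1]]}}

```text
clock: 46.13
ee_pos: [589.3, 8.1, 49.9]
tcp_rot: [[-0.41, 0.912, 0.004], [0.912, 0.41, -0.014], [-0.014, -0.002, -1.0]]
contact_force: [0.5, -30.2, 3.4]
grip_width: 13.5
finger_force: 60.0
```

```bash
python3 -c "
from h import *
state()"
```

```text
tcp [589.3   8.1  49.9] yaw y 24.2 w 13.5 F [  0.5 -30.2   3.4] M [-5.07  0.04  0.  ] J [ -6.  16. 100.  -1.  64. -30.]
```

>>> {"method": "servo_tool", "body": {"deltas": [[[0, 0, 0], [0, 0, 0.05], -1], [[0, 0, 0], [0, 0, 0.0], -1], [[0, 0, 0], [0, 0, 0], -1]]}}

```text
clock: 46.38
ee_pos: [589.2, 8.0, 49.9]
tcp_rot: [[-0.367, 0.93, 0.004], [0.93, 0.367, -0.014], [-0.015, -0.001, -1.0]]
contact_force: [0.8, -29.5, 3.2]
grip_width: 13.6
finger_force: 61.2
```

```bash
python3 -c "
from h import *
state()"
```

```text
tcp [589.2   8.   49.9] yaw y 21.5 w 13.6 F [  0.8 -29.5   3.2] M [-4.97  0.04  0.84] J [ -6.  16. 100.  -1.  64. -28.]
```

>>> {"method": "servo_tool", "body": {"deltas": [[[-0.3, 0, 0], [0, 0, -0.02], -1], [[-0.3, 0, 0], [0, 0, 0], -1], [[0, 0, 0], [0, 0, 0], -1]]}}

```text
clock: 46.63
ee_pos: [589.2, 8.1, 49.8]
tcp_rot: [[-0.385, 0.923, -0.001], [0.923, 0.385, -0.005], [-0.004, -0.003, -1.0]]
contact_force: [-8.7, -11.1, 12.7]
grip_width: 13.4
finger_force: 61.5
```

>>> {"method": "servo_tool", "body": {"deltas": [[[0, 0, 0], [0, 0, 0], -0.4], [[0, 0, 0], [0, 0, 0], 0], [[0, 0, 0], [0, 0, 0], 0], [[0, 0, 0], [0, 0, 0], 0], [[0, 0, -2], [0, 0, 0], 0], [[0, 0, -3], [0, 0, 0], 0], [[0, 0, -3.5], [0, 0, 0], 0], [[0, 0, -3.5], [0, 0, 0], 0]]}}

```text
clock: 47.3
ee_pos: [588.5, 12.3, 168.1]
tcp_rot: [[-0.385, 0.923, -0.002], [0.923, 0.385, 0.0], [0.001, -0.002, -1.0]]
contact_force: [0.8, -0.6, -0.1]
grip_width: 42.9
finger_force: 0.0
```

>>> {"method": "servo_tool", "body": {"deltas": [[[-3, 0, -3], [0, 0, 0], 0.5], [[-3, 0, -3], [0, 0, 0], 1], [[-2, 0, -3], [0, 0, 0], 1], [[0, 0, 0], [0, 0, 0], 1], [[0, 0, 0], [0, 0, 0], 1], [[0, 0, 0], [0, 0, 0], 1]]}}

```text
clock: 47.8
ee_pos: [619.4, -60.6, 255.8]
tcp_rot: [[-0.385, 0.923, -0.001], [0.923, 0.385, 0.001], [0.001, -0.001, -1.0]]
contact_force: [0.2, -0.1, 0.1]
grip_width: 85.5
finger_force: 0.0
```

```bash
python3 - <<'E'
from h import *
sections();f=wcam()["frame"];g=env.grab_frame("top")["frame"]
cv2.imwrite("pics/chk.png",np.hstack([cv2.resize(f[:260],(480,320)),cv2.resize(g[150:250,105:205],(320,320),interpolation=cv2.INTER_CUBIC)]))
E
```

```text
tcp [618.8 -60.2 254.9] yaw y 22.7
(351, 203, 93, 79) centre [ 858.2 -106.4] size [129.5  92.3] ang 0.0 tool shift [-135.4  203.7  254.2]
```

View pics/chk.png

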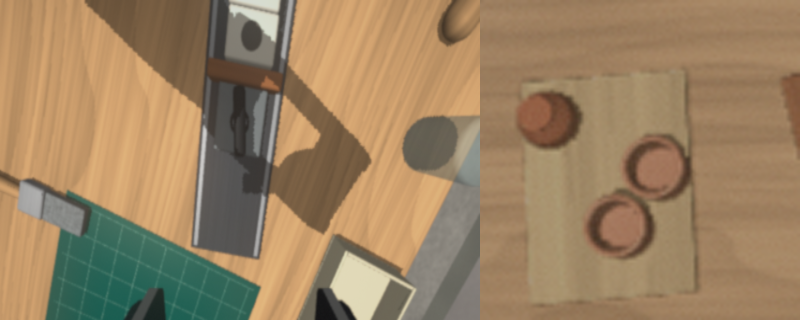

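Cup 1 has been knocked aside, to (655,165) in the right-hand panel. I'll check whether it is still inside the limits, and look at the row from the top camera.

```bash
python3 - <<'E'
from h import *
g=env.grab_frame("top")
q=np.array([(655,167),(618,226),(520,83),(685,70),(695,290),(528,303)])
p=(q-[480,0])/3.2+[105,150]
b=ray(g,p[2:],14);c=b.mean(0);ex=(b[1]-b[2])/np.linalg.norm(b[1]-b[2]);ey=np.array([-ex[1],ex[0]])
print(b.round(),c)
for x in ray(g,p[:2],69):print("cup",x.round(1),"local",((x-c)@ex).round(1),((x-c)@ey).round(1))
for b in blobs(g["frame"],(0,0,140),(40,70,255),60,(200,145,300,245)): print("sec",cv2.boxPoints(cv2.minAreaRect(b)).round().tolist(),cv2.minAreaRect(b)[1:],ray(g,cv2.minAreaRect(b)[0],78))
cv2.imwrite("pics/row.png",cv2.resize(g["frame"][140:220,190:310],(720,480),interpolation=cv2.INTER_CUBIC))
E
```

```text
[[603. 463.]
 [614. 293.]
 [387. 280.]
 [377. 449.]] [495.27488661 371.15678586]
cup [506.8 310.9] local 8.1 -60.8
cup [448.9 346.5] local -47.7 -22.0
sec [[207.0, 177.0], [227.0, 172.0], [231.0, 190.0], [211.0, 195.0]] ((18.91777801513672, 20.615528106689453), 75.96376037597656) [[563.31437227 121.41063793]]
```

View pics/row.png

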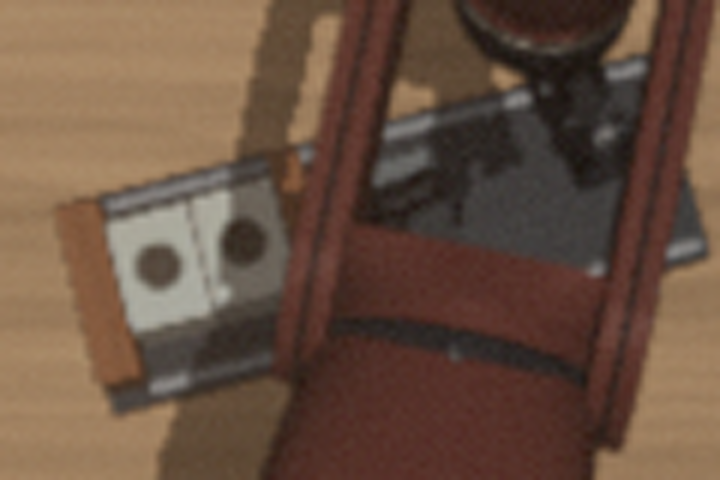

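The row is closed (section tops at (160,265) and (243,240), no gap visible). Cup 1 lies only about 7 mm inside its limit (local y about -61), so I'll move it back inward.

>>> {"method": "servo_tool", "body": {"deltas": [[[0, 0, 0], [0, 0, -0.11], 1], [[0, 0, 0], [0, 0, -0.11], 1], [[0, 0, 0], [0, 0, -0.11], 1], [[0, 0, 0], [0, 0, -0.1], 1], [[0, 0, 0], [0, 0, -0.1], 1], [[0, 0, 0], [0, 0, -0.1], 1], [[2.4, 2.1, 0], [0, 0, 0], 1], [[2.4, 2.1, 0], [0, 0, 0], 1]]}}

```text
clock: 48.67
ee_pos: [599.8, -0.3, 255.2]
tcp_rot: [[-0.854, 0.521, -0.002], [0.521, 0.854, 0.0], [0.002, -0.001, -1.0]]
contact_force: [-0.4, 1.0, 0.4]
grip_width: 85.3
finger_force: 0.0
```

>>> {"method": "servo_tool", "body": {"deltas": [[[2.4, 2.2, 0], [0, 0, 0], 1], [[2.4, 2.2, 0], [0, 0, 0], 1], [[2.4, 2.2, 0], [0, 0, 0], 1], [[2.4, 2.2, 0], [0, 0, 0], 1], [[2.4, 2.2, 0], [0, 0, 0], 1], [[2.4, 2.2, 0], [0, 0, 0], 1], [[2.4, 2.2, 1], [0, 0, 0], 1], [[2.4, 2.2, 1], [0, 0, 0], 1]]}}

```text
clock: 49.33
ee_pos: [526.8, 251.8, 236.4]
tcp_rot: [[-0.855, 0.518, 0.001], [0.518, 0.855, 0.0], [-0.0, 0.0, -1.0]]
contact_force: [0.6, 0.2, 0.5]
grip_width: 85.3
finger_force: 0.0
```

>>> {"method": "servo_tool", "body": {"deltas": [[[2.4, 2.1, 2.5], [0, 0, 0], 1], [[2.4, 2.1, 2.5], [0, 0, 0], 1], [[0, 0, 0], [0, 0, 0], 1], [[0, 0, 0], [0, 0, 0], 1], [[0, 0, 0], [0, 0, 0], 1], [[0, 0, 0], [0, 0, 0], 1]]}}

```text
clock: 49.83
ee_pos: [509.4, 310.2, 187.8]
tcp_rot: [[-0.854, 0.52, 0.002], [0.52, 0.854, 0.0], [-0.001, 0.001, -1.0]]
contact_force: [0.2, -0.4, -0.1]
grip_width: 85.8
finger_force: 0.0
```

```bash
python3 - <<'E'
from h import *
state((507,311,24));f=wcam();im=f["frame"];cv2.imwrite("pics/cup.png",im)
for b in blobs(im,(0,80,60),(14,200,255),300):
    e=cv2.boundingRect(b);print(e,cv2.contourArea(b),ray(f,[(e[0]+e[2]/2,e[1]+e[3]/2),(e[0],e[1]+e[3]-e[2]*.45),(e[0]+e[2],e[1]+e[3]-e[2]*.45)],69).round(1).tolist())
E
```

```text
tcp [509.4 310.2 187.8] yaw y 58.7 w 85.8 F [ 0.2 -0.4 -0.1] M [-0.02  0.03  0.01] J [ 24.   9.  93.  -0.  78. -35.]
tool shift [  2.7  -0.7 163.8]
(85, 264, 35, 29) 342.0 [[529.7, 72.0], [516.9, 54.5], [539.7, 92.0]]
(136, 203, 84, 81) 2493.0 [[539.0, 182.4], [515.6, 136.9], [568.3, 223.6]]
(230, 135, 58, 60) 2503.0 [[506.6, 315.8], [493.8, 286.2], [527.0, 340.9]]
(336, 126, 61, 51) 2360.5 [[554.3, 423.0], [535.2, 395.7], [569.5, 452.1]]
(231, 71, 59, 62) 2803.5 [[450.6, 351.4], [438.6, 323.1], [470.2, 375.1]]
(44, 68, 59, 89) 3229.0 [[358.9, 180.3], [356.5, 141.0], [388.9, 194.2]]
```

>>> {"method": "servo_tool", "body": {"deltas": [[[0.4, 0.3, 2.5], [0, 0, 0], 1], [[0, 0, 3], [0, 0, 0], 1], [[0, 0, 3], [0, 0, 0], 1], [[0, 0, 3], [0, 0, 0], 1], [[0, 0, 2.5], [0, 0, 0], 1], [[0, 0, 1.6], [0, 0, 0], 1], [[0, 0, 0.8], [0, 0, 0], 1], [[0, 0, 0], [0, 0, 0], 1]], "grip_force": 40}}

```text
clock: 50.55
ee_pos: [506.2, 313.9, 21.4]
tcp_rot: [[-0.854, 0.52, -0.002], [0.52, 0.854, -0.001], [0.001, -0.002, -1.0]]
contact_force: [0.4, 0.5, -0.1]
grip_width: 85.3
finger_force: 0.0
```

>>> {"method": "servo_tool", "body": {"deltas": [[[0, 0, 0], [0, 0, 0], 0.6], [[0, 0, 0], [0, 0, 0], 0.5], [[0, 0, 0], [0, 0, 0], 0.4], [[0, 0, 0], [0, 0, 0], 0.3], [[0, 0, 0], [0, 0, 0], 0.3], [[0, 0, 0], [0, 0, 0], -1]]}}

```text
clock: 51.05
ee_pos: [508.6, 315.7, 25.7]
tcp_rot: [[-0.855, 0.519, 0.004], [0.519, 0.855, 0.001], [-0.003, 0.003, -1.0]]
contact_force: [-1.1, -2.0, 4.6]
grip_width: 58.8
finger_force: 41.5
```

>>> {"method": "servo_tool", "body": {"deltas": [[[0, 0, -0.5], [0, 0, 0], -1], [[0, 0, -1.5], [0, 0, 0], -1], [[-0.7, 1, 0], [0, 0, 0], -1], [[-0.8, 1.1, 0], [0, 0, 0], -1], [[0, 0, 0], [0, 0, 0], -1], [[0, 0, 0], [0, 0, 0], -1], [[0, 0, 1], [0, 0, 0], -1], [[0, 0, 0.7], [0, 0, 0], -1]]}}

```text
clock: 51.72
ee_pos: [529.8, 325.1, 25.1]
tcp_rot: [[-0.855, 0.519, -0.0], [0.519, 0.855, -0.0], [0.0, -0.0, -1.0]]
contact_force: [-4.9, -11.3, 33.5]
grip_width: 59.0
finger_force: 47.1
```

>>> {"method": "servo_tool", "body": {"deltas": [[[0, 0, 0], [0, 0, 0], -1], [[0, 0, 0], [0, 0, 0], -1], [[0, 0, 0], [0, 0, 0], -1]]}}

```text
clock: 51.97
ee_pos: [529.5, 324.9, 24.8]
tcp_rot: [[-0.855, 0.519, -0.001], [0.519, 0.855, -0.001], [0.001, -0.001, -1.0]]
contact_force: [-0.1, 0.4, -1.3]
grip_width: 59.0
finger_force: 48.6
```

>>> {"method": "servo_tool", "body": {"deltas": [[[0, 0, 0], [0, 0, 0], 0.5], [[0, 0, 0], [0, 0, 0], 0.7], [[0, 0, 0], [0, 0, 0], 1], [[0, 0, 0], [0, 0, 0], 1], [[0, 0, 0], [0, 0, 0], 1], [[0, 0, 0], [0, 0, 0], 1], [[0, 0, -2], [0, 0, 0], 1], [[0, 0, -3], [0, 0, 0], 1]]}}

```text
clock: 52.63
ee_pos: [527.4, 324.0, 72.2]
tcp_rot: [[-0.855, 0.519, -0.007], [0.519, 0.855, -0.003], [0.004, -0.006, -1.0]]
contact_force: [0.6, -0.5, -0.7]
grip_width: 85.6
finger_force: 0.0
```

>>> {"method": "servo_tool", "body": {"deltas": [[[0, 0, -3], [0, 0, 0], 1], [[0, 0, -3], [0, 0, 0], 1], [[0, 0, -3], [0, 0, 0], 1], [[0, 0, -2.5], [0, 0, 0], 1], [[0, 0, 0], [0, 0, 0], 1], [[0, 0, 0], [0, 0, 0], 1], [[0, 0, 0], [0, 0, 0], 1], [[0, 0, 0], [0, 0, 0], 1]]}}

```text
clock: 53.3
ee_pos: [529.4, 325.0, 188.8]
tcp_rot: [[-0.855, 0.519, -0.003], [0.519, 0.855, -0.001], [0.002, -0.002, -1.0]]
contact_force: [-0.6, 0.4, 1.2]
grip_width: 85.4
finger_force: 0.0
```

>>> {"method": "servo_tool", "body": {"deltas": [[[-3.5, 1, -1], [0, 0, 0], 1], [[-3.5, 1, 0], [0, 0, 0], 1], [[-3.5, 1, 0], [0, 0, 0], 1], [[-3.5, 1, 0], [0, 0, 0], 1], [[-3.5, 1, 0], [0, 0, 0], 1], [[0, 0, 0], [0, 0, 0], 1], [[0, 0, 0], [0, 0, 0], 1], [[0, 0, 0], [0, 0, 0], 1]]}}

```text
clock: 53.97
ee_pos: [704.9, 277.1, 198.2]
tcp_rot: [[-0.855, 0.519, -0.004], [0.519, 0.855, -0.001], [0.003, -0.002, -1.0]]
contact_force: [-0.1, 0.2, 0.0]
grip_width: 85.5
finger_force: 0.0
```

```bash
python3 - <<'E'
from h import *
state();g=env.grab_frame("top");im=g["frame"];s=env.grab_frame("scene")
c=np.array([496,369.5]);ex=np.array([.9985,.055]);ey=np.array([-.055,.9985])
for b in blobs(im,(0,100,80),(14,190,255),60,(110,160,180,250)):
    (x,y),r=cv2.minEnclosingCircle(b);p=ray(g,(x,y),69)[0];print("top",p.round(1),r,"local",((p-c)@ex).round(1),((p-c)@ey).round(1))
for b in blobs(s["frame"],(0,90,50),(14,200,255),60,(270,120,360,180)):print("scene",cv2.boundingRect(b))
for b in blobs(im,(0,0,140),(40,70,255),60,(200,145,300,245)): print("sec",cv2.minAreaRect(b),ray(g,cv2.minAreaRect(b)[0],78))
E
```

```text
tcp [704.9 277.1 198.2] yaw y 58.7 w 85.5 F [-0.1  0.2  0. ] M [ 0.01 -0.03  0.03] J [ 15.  31.  63.   0.  86. -43.]
top [491.1 322. ] 47.69660186767578 local -7.5 -47.1
top [617.4 442.9] 9.394247055053711 local 125.2 66.6
scene (274, 165, 31, 15)
scene (331, 128, 18, 24)
scene (293, 126, 32, 37)
sec ((222.96226501464844, 182.367919921875), (18.818395614624023, 28.845714569091797), 74.05460357666016) [[565.81322688 109.4140929 ]]
```

```bash
python3 - <<'E'
from h import *
g=env.grab_frame("top");o=[105,150];im=cv2.resize(cv2.cvtColor(g["frame"],cv2.COLOR_BGR2GRAY)[150:260,105:205],None,fx=4,fy=4,interpolation=cv2.INTER_CUBIC)
k=cv2.HoughCircles(im,cv2.HOUGH_GRADIENT,1,80,param1=80,param2=18,minRadius=30,maxRadius=48)
for x,y,r in k[0][:5]: print(ray(g,(x/4+o[0],y/4+o[1]),69)[0].round(),r)
E
```

```text
Traceback (most recent call last):
TypeError: 'NoneType' object is not subscriptable
```

>>> {"method": "servo_tool", "body": {"deltas": [[[-1.5, -3, -1], [0, 0, 0], 1], [[-1.5, -3, -1], [0, 0, 0], 1], [[-1.5, -3, 0], [0, 0, 0], 1], [[-1.5, -3, 0], [0, 0, 0], 1], [[-1.5, -3, 0], [0, 0, 0], 1], [[-1.5, -3, 0], [0, 0, 0], 1], [[-1.5, -3, 0], [0, 0, 0], 1], [[-1.5, -3, 0], [0, 0, 0], 1]]}}

```text
clock: 54.78
ee_pos: [683.1, 9.5, 222.1]
tcp_rot: [[-0.856, 0.518, 0.002], [0.518, 0.856, -0.0], [-0.002, 0.001, -1.0]]
contact_force: [0.2, 0.0, 0.1]
grip_width: 85.6
finger_force: 0.0
```

>>> {"method": "servo_tool", "body": {"deltas": [[[-1, -3, 0], [0, 0, 0], 1], [[-1, -3, 0], [0, 0, 0], 1], [[-1, -3, 0], [0, 0, 0], 1], [[-1, -3, 0], [0, 0, 0], 1], [[0, 0, 0], [0, 0, 0], 1], [[0, 0, 0], [0, 0, 0], 1], [[0, 0, 0], [0, 0, 0], 1], [[0, 0, 0], [0, 0, 0], 1]]}}

```text
clock: 55.45
ee_pos: [656.0, -111.8, 221.3]
tcp_rot: [[-0.856, 0.518, 0.001], [0.518, 0.856, 0.0], [-0.001, 0.001, -1.0]]
contact_force: [0.8, 0.0, -0.6]
grip_width: 85.2
finger_force: 0.0
```

```bash
python3 - <<'E'
from h import *
g=env.grab_frame("top");c=np.array([496,369.5]);ex=np.array([.9985,.055]);ey=np.array([-.055,.9985])
for b in blobs(g["frame"],(0,100,80),(14,190,255),60,(110,160,180,250)):
    (x,y),r=cv2.minEnclosingCircle(b);p=ray(g,(x,y),69)[0];print("top",p.round(1),r,"local",((p-c)@ex).round(1),((p-c)@ey).round(1))
for b in blobs(g["frame"],(0,0,140),(40,70,255),60,(200,145,300,245)): print("sec",cv2.minAreaRect(b))
E
```

```text
top [448.5 348. ] 10.869230270385742 local -48.6 -18.8
top [527.5 322.4] 10.820661544799805 local 28.9 -48.8
top [557.2 422.1] 10.198139190673828 local 64.0 49.2
sec ((222.96226501464844, 182.367919921875), (18.818395614624023, 28.845714569091797), 74.05460357666016)
```

All is in place: both cups are well inside the board, the row is closed and the knob is tight. Handing in.

```bash
python3 -c "
from station import env
print(env.job_done())"
```

```text
the job is handed in; nothing more can be done
None
```

I handed the job in at about 55 s. Both cups stand on the ware board, both mould sections are clamped in a closed row, and the knob is at its stop. The hand-in returned no verdict.

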